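# Load and lock the V-notch welding jig

## Robot

A 6-joint arm with a two-finger parallel gripper is mounted at the origin on the work surface. World frame = base frame: x ahead of the robot, y to its left, z up, the work surface at z = 0. Lengths are in mm, angles in rad, forces in N, time in s.
With the tool pointing down it reaches from about 425 to 950 mm from the base axis. Payload 14.7 kg.
Tool frame: the origin (TCP) lies midway between the tips of the shut fingers; the grasp point (between the pads) lies 19 mm behind it; z points along the fingers, y is the line along which they close (so a half turn about z gives the same grasp; the last joint's range is limited). The gripper opens to 85 mm and grips with 20 to 120 N. Pads are 22 mm wide; open, the fingers measure 114 mm over their backs; the gripper's body (76 mm by 85 mm) begins 54 mm behind the grasp point. The pads swing forward as they close: fully open they stand 13 mm farther back than shut.
Start: joints at [-1.147, 0.48, 1.596, -0, 1.065, -0.047], TCP at [294.854, -579.27, 231.297] pointing down, gripper open.
Joint ranges: [-2.75, 2.75], [-0.82, 2.05], [0.23, 2.67], [-1.56, 4.7], [0.09, 2.69], [-2.92, 2.92]. Speed limits (rad/s): [1.89, 1.89, 2.39, 3.01, 3.01, 3.01].

## Interface

Orientations are given as a rotation vector (axis times angle).
In Python, from plant import * gives the robot as it stands.
- The arm moves only by the tool play_rows, never from a script. Its argument "rows" is a list that holds one entry, the list of rows, each a list of 7 numbers: the finger opening in m, from 0 to 0.0854, then the shift along the tool's x, y, z in m, then the turn, a rotation vector about the tool's x, y, z in rad. A call has 1 to 5 rows; each row shifts and turns the commanded pose from where the row before left it, along the tool's axes as they then stand; what a row does not reach is not made up. A row lasts 1/10 s, in which the tool goes at most 50 mm and 8.59 degrees, less where a joint would pass 70% of its speed; a pose out of reach is approached as far as the arm can. A call with a gripper value outside its range is refused whole. The fingers move at their own pace and stop on an object; "newtons" is the grip in N (left out, the last holds). Time passes only in rows, so rows that do not move let the fingers close. It gives the time, the measured TCP pose, the force, the opening and the grip force at its end, in the units of the state.
- get_obs(): the state, without advancing time (a new reading comes with each control period).
- grab_frame(name): name is "scene" or "top" or "wrist"; returns the picture (384x512x3 uint8, red, green, blue); there is no depth.
- camera_model(name): a dict with "intrinsics" (3x3 intrinsics, pixels), "camera_from_world" (4x4, takes a point from world to camera coordinates). Camera axes: x right, y down, z forward; pixel columns grow to the right and rows downward; lengths in mm; the calibration is good to about 2 mm. A picture is of the moment at which its call begins: read the wrist's pose just before it. camera_model takes no time and is no camera call; for the wrist camera it gives the pose at the moment of the call.
- finish_job(): hands the job in; it is judged then, once.
The state is a dict: "time": time; "joint_positions": joint angles; "joint_velocities": joint speeds; "joint_torque": joint torques, N m; "position": TCP position; "eef_rot": TCP orientation; "ft_force": force on the tool from outside, world axes, zero at the start; "wrist_torque": the same for the moment, N m; "gripper_width": opening from 0.0 (shut) to 1.0 (fully open); "gripper_force": force on a finger pad.
Only numpy, scipy, OpenCV 4.12 (cv2) and the standard library are available. Lean on these libraries where they do the work, as an engineer would, in place of code of your own. Each camera call takes 0.05 s, during which the arm holds its last target. There are 200 camera calls.

## Task

Get the flanged stub pipes ready for welding: swing the jig's clamp frame fully up, take every stub pipe out of the pocket tray and lay each in its own pair of V notches, flange hanging just in front of the front rail on the side away from the hinge and the pipe about centred across the two rails. Then swing the frame down flat over them and screw its three captive knobs clockwise home to their end stops, the middle one first and then the two outer ones, so that the frame beds evenly. Leave the spray can, brush and hammer where they are.

Things in the scene. Friction and masses are not known exactly. Their poses are not given: they have to be found in the camera images.
- jig: Steel jig bolted to the bench. Origin at bench height under its middle; x from its front to its hinge side, y along its two toothed rails, z up. Rails at x = -30 and +30 mm, 14 mm thick, clear gap of 46 mm between (its floor 12 mm up). Each has four 90-degree V notches at y = -72, -24, 24, 72 mm: bottoms 30 mm, tips of the teeth between 54 mm up. A seated pipe's axis is 45.6 mm up.
- clamp (a joint): Angle of the hinged clamp frame (rad): 0 = closed, flat; grows as it swings up and back; 1.8 = open stop. Stiff: stays where left; up to 9 N at the handle. Closed, its bar lies along y from x = -36 to 22 mm in the jig's frame, 58 to 70 mm up (1.5 mm over seated pipes), and its keeper bar stands 46 to 62 mm up at x = -64 to -71 mm, ahead of the flanges; a pipe too far forward stops it closing.
- clamp_hinge (a point): Middle of the frame's hinge axis, which runs along the jig's y axis: at x = 62, y = 0, z = 64 mm in the jig's frame; fixed.
- clamp_handle (a point): Middle of the frame's handle: round bar, 12 mm thick, 48 mm long along the jig's y, on two thin stalks (33 mm apart) ahead of and above the frame's front edge. At angle 0 it is 134 mm in front of, 36 mm above and 48 mm to the +y side of the hinge point (100 mm above the bench). Pinch it from above across its thickness, fingers 25 mm open: it turns between them.
- knob_right (a joint): Turn of the right (y = -96 mm in the jig's frame) captive clamping bolt (rad): 0 = backed off, 2.4 = home against its end stop; grows clockwise seen from above with the frame closed. Friction about 0.1 N m; stays where left, does not travel along its axis.
- knob_right_grip (a point): Middle of the black wing of the right (y = -96 mm in the jig's frame) knob, on the bolt's axis. Wing 52 mm long along this point's x axis, 12 mm thick along y, 22 mm high. It rides on the frame; with the frame closed this point is 94 mm above the bench, at x = -28 mm in the jig's frame, and the wing's underside is 13 mm above the frame.
- knob_middle (a joint): Turn of the middle (y = 0) captive clamping bolt (rad): 0 = backed off, 2.4 = home against its end stop; grows clockwise seen from above with the frame closed. Friction about 0.1 N m; stays where left, does not travel along its axis.
- knob_middle_grip (a point): Middle of the black wing of the middle (y = 0) knob, on the bolt's axis. Wing 52 mm long along this point's x axis, 12 mm thick along y, 22 mm high. It rides on the frame; with the frame closed this point is 94 mm above the bench, at x = -28 mm in the jig's frame, and the wing's underside is 13 mm above the frame.
- knob_left (a joint): Turn of the left (y = 96 mm) captive clamping bolt (rad): 0 = backed off, 2.4 = home against its end stop; grows clockwise seen from above with the frame closed. Friction about 0.1 N m; stays where left, does not travel along its axis.
- knob_left_grip (a point): Middle of the black wing of the left (y = 96 mm) knob, on the bolt's axis. Wing 52 mm long along this point's x axis, 12 mm thick along y, 22 mm high. It rides on the frame; with the frame closed this point is 94 mm above the bench, at x = -28 mm in the jig's frame, and the wing's underside is 13 mm above the frame.
- tray: Grey plastic pocket tray fixed to the bench, 150 x 216 mm. Origin at bench height under its middle. Four pockets at y = -72, -24, 24, 72 mm, each with one stub pipe along the tray's x (flange at -x), or empty. The pipes rest on two ribs at x = -32 and 32 mm (14 mm thick, partitions 27 mm up); between the ribs is a channel for the fingers, 50 mm wide, floor 4 mm up.
- stub1: Steel stub pipe, about 0.13 kg: round, 22 mm diameter, square flange 32 x 32 x 6 mm at one end, 110 mm long in all. Origin at the middle of the flange's outer face; x runs from it along the pipe, so mid-length is x = 55 mm (also mid-length over the jig's middle when seated). In its pocket the axis is 24 mm up. Two to four alike stubs are present, the others None throughout.
- stub2: Steel stub pipe, about 0.13 kg: round, 22 mm diameter, square flange 32 x 32 x 6 mm at one end, 110 mm long in all. Origin at the middle of the flange's outer face; x runs from it along the pipe, so mid-length is x = 55 mm (also mid-length over the jig's middle when seated). In its pocket the axis is 24 mm up. Two to four alike stubs are present, the others None throughout.
- stub3: Steel stub pipe, about 0.13 kg: round, 22 mm diameter, square flange 32 x 32 x 6 mm at one end, 110 mm long in all. Origin at the middle of the flange's outer face; x runs from it along the pipe, so mid-length is x = 55 mm (also mid-length over the jig's middle when seated). In its pocket the axis is 24 mm up. Two to four alike stubs are present, the others None throughout.
- stub4: Steel stub pipe, about 0.13 kg: round, 22 mm diameter, square flange 32 x 32 x 6 mm at one end, 110 mm long in all. Origin at the middle of the flange's outer face; x runs from it along the pipe, so mid-length is x = 55 mm (also mid-length over the jig's middle when seated). In its pocket the axis is 24 mm up. Two to four alike stubs are present, the others None throughout.
- spray_can: Bystander: spray can, 65 mm diameter, 200 mm tall, standing on the bench; origin under its middle.
- wire_brush: Bystander: brush, 210 mm long, lying on the bench; origin under its middle.
- chipping_hammer: Bystander: hammer, 240 mm long, lying on the bench; origin under its middle.
There are look-alikes about, which are no part of the job. What is shaped like the stub4 but brown or pink is not meant. Leave any turquoise look-alike of the stub2 alone.

How it is judged:
By the outcome, as a careful person would: the job done as asked, in the order asked, and still so for the second after the job is handed in, with the robot touching nothing.
Of stub1, stub2, stub3, stub4 only 2 to 4 are there at a start; the rules pass over those that are not, and their reading is None.
At some moment in a run one of stub1, stub2, stub3, stub4 may be knocked a few centimetres aside while the robot is not near it.
Once in a run the grip may slacken for a moment while it holds something.
It also fails if it takes over 210 s, if anything falls off the work surface, if the arm or the gripper's body presses on something with over 40 N, if the wrist force passes 120 N, or if a joint passes its speed limit or range.

## Working session

There is one attempt and no reset: what is moved stays moved. The work goes in short steps, Python scripts to look and compute and a tool call to move; the robot and the scene stay as the last step left them, time stands still between calls to the robot, and variables do not carry over. Pictures are saved under pics/ and viewed, at most 14 in all, crops included, and the job is handed in when it is done.

Besides the shell and the picture viewer there is one more tool, called after "Emit:" as name(argument=value, ...) on one line, values as JSON. play_rows: Moves the arm, as the interface text tells. Its arguments: {"type":"object","properties":{"rows":{"type":"array"},"newtons":{"type":"number"}},"required":["rows"]}

```bash
ls; mkdir -p pics
cat > h.py <<'E'
from plant import *
import numpy as np, cv2
from scipy.spatial.transform import Rotation as R
def cam(n):
    m=camera_model(n); return np.array(m["intrinsics"]),np.array(m["camera_from_world"])
def proj(K,T,p):
    c=np.asarray(p,float)@T[:3,:3].T+T[:3,3]; q=c@K.T; return q[...,:2]/q[...,2:]
def onz(K,T,uv,z):  # pixel -> world at height z
    d=T[:3,:3].T@np.linalg.solve(K,[uv[0],uv[1],1.]); o=-T[:3,:3].T@T[:3,3]
    return o+d*(z-o[2])/d[2]
def tri(obs): # [(K,T,uv)...]
    A=[]
    for K,T,uv in obs:
        P=K@T[:3]; A+=[uv[0]*P[2]-P[0],uv[1]*P[2]-P[1]]
    v=np.linalg.svd(np.array(A)*1.0)[2][-1]; return v[:3]/v[3]
def snap(n,f,s=1):
    im=grab_frame(n); cv2.imwrite('pics/'+f,cv2.resize(im[:,:,::-1],None,fx=s,fy=s,interpolation=cv2.INTER_CUBIC)); return im
E
python3 - <<'E'
from h import *
o=get_obs(); print({k:np.round(v,3) for k,v in o.items()})
a=snap('scene','s0.png'); b=snap('top','t0.png',1.5)
for n in('scene','top','wrist'):
    K,T=cam(n); print(n,K.round(1).tolist(),T.round(3).tolist())
E
```

```text
pics
{'time': np.float64(0.0), 'joint_positions': array([-1.147,  0.481,  1.597, -0.   ,  1.065, -0.047]), 'joint_velocities': array([ 0.001,  0.001, -0.002, -0.   ,  0.   , -0.001]), 'joint_torque': array([ 1.0000e-03, -9.5064e+01, -4.3018e+01,  1.0000e-03,  1.2000e-02,
        0.0000e+00]), 'position': array([ 294.669, -578.908,  230.665]), 'eef_rot': array([-3.054, -0.732,  0.   ]), 'ft_force': array([-0.241, -0.611, -0.078]), 'wrist_torque': array([-0.002,  0.031, -0.013]), 'gripper_force': np.float64(0.0), 'gripper_width': np.float64(1.001)}
scene [[387.4, 0.0, 262.5], [0.0, 387.4, 193.1], [0.0, 0.0, 1.0]] [[0.245, 0.969, -0.015, -156.986], [0.824, -0.216, -0.523, -364.342], [-0.51, 0.116, -0.852, 1624.365], [0.0, 0.0, 0.0, 1.0]]
top [[448.6, 0.0, 250.1], [0.0, 448.6, 194.4], [0.0, 0.0, 1.0]] [[-0.019, -1.0, -0.002, 59.209], [-0.998, 0.02, -0.059, 498.753], [0.059, 0.001, -0.998, 1479.066], [0.0, 0.0, 0.0, 1.0]]
wrist [[290.6, 0.0, 253.0], [0.0, 290.6, 192.6], [0.0, 0.0, 1.0]] [[0.453, -0.892, -0.001, -650.522], [-0.847, -0.43, 0.313, -41.027], [-0.28, -0.141, -0.95, 380.56], [0.0, 0.0, 0.0, 1.0]]
```

View pics/t0.png

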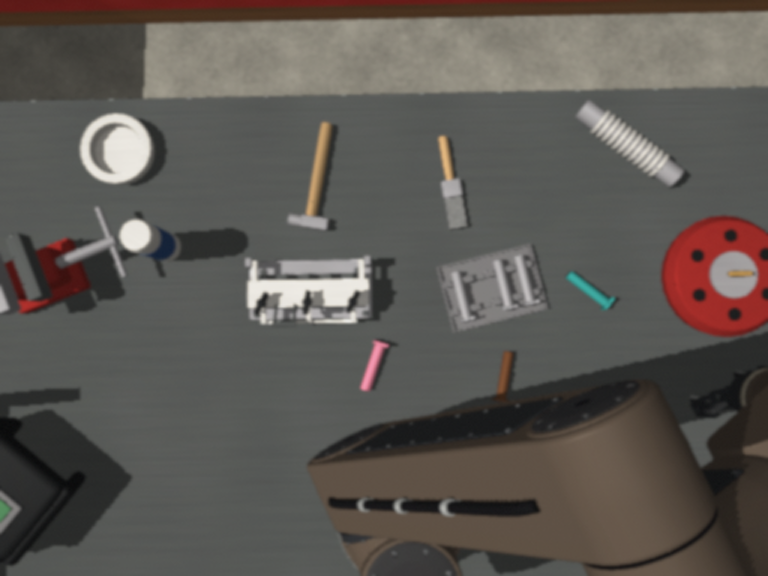

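View pics/s0.png

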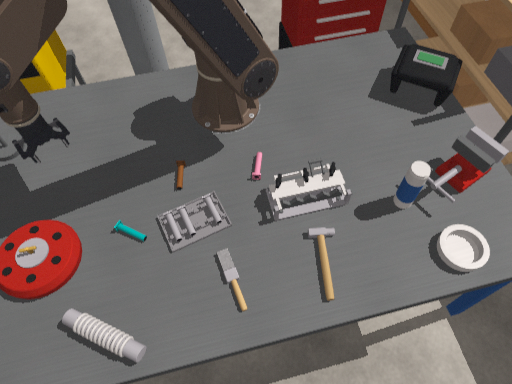

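Run:
```python
from h import *
K,T=cam('top')
for n,uv,z in (('tray',(492/1.5,287/1.5),20),('jig',(308/1.5,290/1.5),60)): print(n,onz(K,T,uv,z).round(1))
im=cv2.imread('pics/t0.png'); im=cv2.resize(im,(512,384),interpolation=cv2.INTER_AREA)
a=grab_frame('top')[160:225,155:375,::-1]; cv2.imwrite('pics/t1.png',cv2.resize(a,None,fx=3.6,fy=3.6,interpolation=cv2.INTER_CUBIC))
K,T=cam('wrist'); print('camc',(-T[:3,:3].T@T[:3,3]).round(1)); o=get_obs(); M=R.from_rotvec(o['eef_rot']).as_matrix(); print('cam in tool',(M.T@(-T[:3,:3].T@T[:3,3]-o['position'])).round(1),'optical axis tool',(M.T@T[2,:3]).round(3)); print(M.round(3))
```

```text
tray [ 504.8 -209.3   20. ]
jig [503.6 193.8  60. ]
camc [ 366.3 -544.1  373.6]
cam in tool [  79.7    1.3 -142.7] optical axis tool [-0.313 -0.     0.95 ]
[[ 0.891  0.454 -0.   ]
 [ 0.454 -0.891  0.001]
 [ 0.    -0.001 -1.   ]]
```

View pics/t1.png

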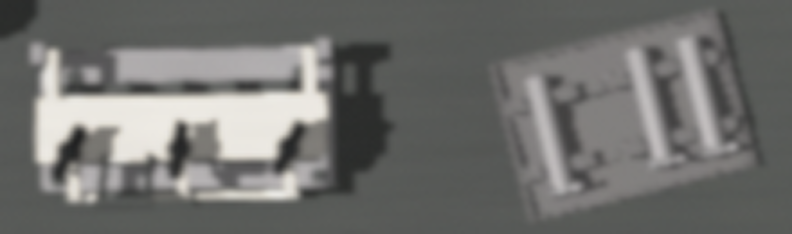

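```bash
cat >> h.py <<'E'
from scipy.linalg import logm, expm
def down(yaw,tilt=0): # tool x at world yaw, z down; tilt about tool y
    c,s=np.cos(yaw),np.sin(yaw)
    return np.array([[c,s,0],[s,-c,0],[0,0,-1.]])@R.from_rotvec([0,tilt,0]).as_matrix()
def H(M,p):
    A=np.eye(4); A[:3,:3]=M; A[:3,3]=p; return A
def cur():
    o=get_obs(); return H(R.from_rotvec(o['eef_rot']).as_matrix(),o['position'])
def plan(A,B,n=None):
    D=np.linalg.solve(A,B); L=np.real(logm(D))
    if n is None: n=int(np.ceil(max(np.linalg.norm(D[:3,3])/45,np.linalg.norm(R.from_matrix(D[:3,:3]).as_rotvec())/.145,1)))
    S=expm(L/n); r=R.from_matrix(S[:3,:3]).as_rotvec()
    print(n,'x',(S[:3,3]/1000).round(5).tolist(),r.round(4).tolist()); return B
E
python3 - <<'E'
from h import *
plan(cur(),H(down(0),[530,-209,240]))
E
```

```text
10 x [0.03251, -0.03002, -0.0009] [-0.0001, 0.0, 0.0471]
```

Emit:
play_rows(rows=[[[0.085, 0.0325, -0.03, -0.0009, 0, 0, 0.0471], [0.085, 0.0325, -0.03, -0.0009, 0, 0, 0.0471], [0.085, 0.0325, -0.03, -0.0009, 0, 0, 0.0471], [0.085, 0.0325, -0.03, -0.0009, 0, 0, 0.0471], [0.085, 0.0325, -0.03, -0.0009, 0, 0, 0.0471]]])

```text
time: 0.65
position: [390.8, -378.7, 235.7]
eef_rot: [-3.12, -0.365, 0.0]
ft_force: [1.2, 0.2, -0.7]
gripper_width: 0.997
gripper_force: 0.0
```

Emit:
play_rows(rows=[[[0.085, 0.0325, -0.03, -0.0009, 0, 0, 0.0471], [0.085, 0.0325, -0.03, -0.0009, 0, 0, 0.0471], [0.085, 0.0325, -0.03, -0.0009, 0, 0, 0.0471], [0.085, 0.0325, -0.03, -0.0009, 0, 0, 0.0471], [0.085, 0.0325, -0.03, -0.0009, 0, 0, 0.0471]]])

```text
time: 1.15
position: [530.8, -207.7, 240.4]
eef_rot: [-3.142, 0.003, 0.0]
ft_force: [0.5, -0.5, 0.4]
gripper_width: 0.996
gripper_force: 0.0
```

Emit:
play_rows(rows=[[[0.085, 0, 0, 0, 0, 0, 0]]])

```text
time: 1.25
position: [533.1, -206.0, 240.3]
eef_rot: [-3.141, -0.003, -0.002]
ft_force: [0.7, -0.5, 0.4]
gripper_width: 0.996
gripper_force: 0.0
```

Run:
```python
from h import *
import pickle
K,T=cam('wrist'); a=snap('wrist','w1.png',1.5); pickle.dump((K,T,a),open('w1.pkl','wb')); print(cur().round(3))
```

```text
[[ 1.00000e+00  3.00000e-03  0.00000e+00  5.31443e+02]
 [ 3.00000e-03 -1.00000e+00  0.00000e+00 -2.07497e+02]
 [ 0.00000e+00 -0.00000e+00 -1.00000e+00  2.40062e+02]
 [ 0.00000e+00  0.00000e+00  0.00000e+00  1.00000e+00]]
```

View pics/w1.png

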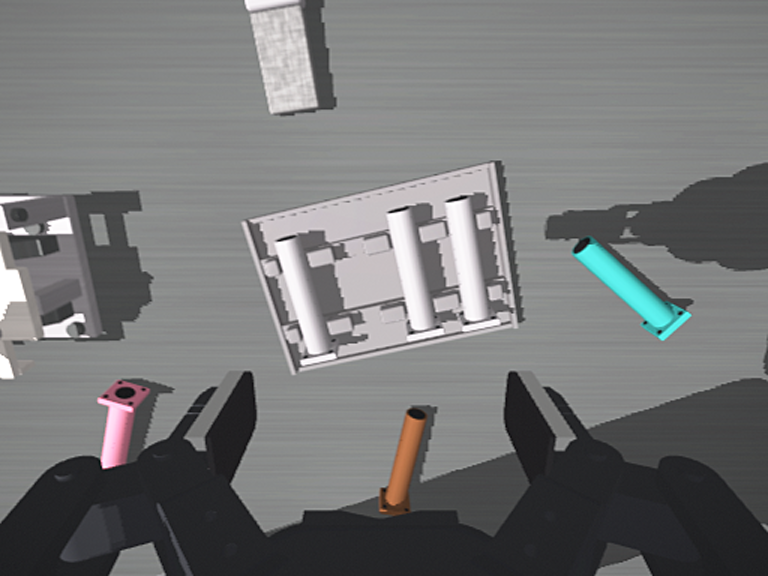

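Emit:
play_rows(rows=[[[0.085, 0.003, -0.042, -0.008, 0, 0, 0], [0.085, 0.003, -0.042, -0.008, 0, 0, 0], [0.085, 0.003, -0.042, -0.008, 0, 0, 0], [0.085, 0.003, -0.042, -0.008, 0, 0, 0], [0.085, 0.003, -0.042, -0.008, 0, 0, 0]]])

```text
time: 1.8
position: [544.5, 1.1, 280.5]
eef_rot: [3.141, -0.001, -0.001]
ft_force: [1.3, -0.3, -1.0]
gripper_width: 0.998
gripper_force: 0.0
```

Emit:
play_rows(rows=[[[0.085, 0, 0, 0, 0, 0, 0], [0.085, 0, 0, 0, 0, 0, 0]]])

```text
time: 2.0
position: [544.8, 0.6, 280.3]
eef_rot: [3.141, 0.002, -0.0]
ft_force: [0.2, 0.1, -0.3]
gripper_width: 0.997
gripper_force: 0.0
```

Run:
```python
from h import *
import pickle
K,T=cam('wrist'); a=snap('wrist','w2.png',1.5); pickle.dump((K,T,a),open('w2.pkl','wb')); print(cur().round(3)[:3,3])
```

```text
[ 5.44762e+02 -2.04000e-01  2.80160e+02]
```

View pics/w2.png

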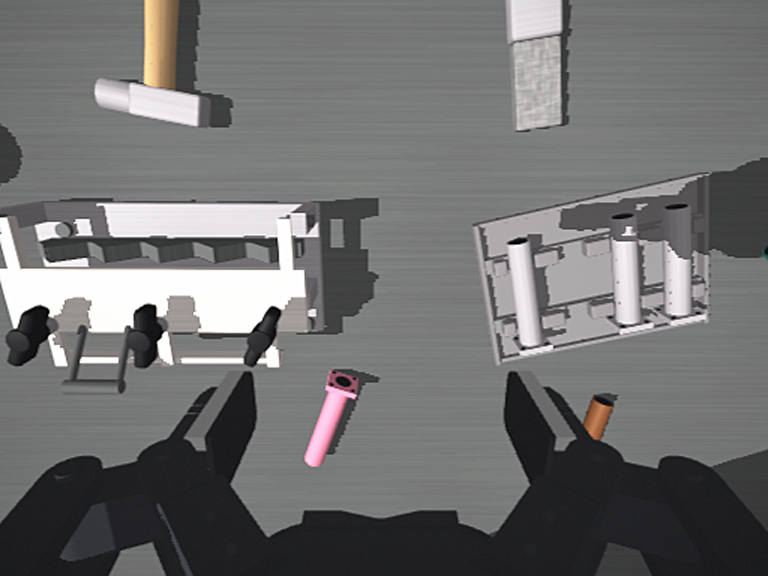

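Emit:
play_rows(rows=[[[0.085, -0.002, -0.04, -0.004, 0, 0, 0], [0.085, -0.002, -0.04, -0.004, 0, 0, 0], [0.085, -0.002, -0.04, -0.004, 0, 0, 0], [0.085, -0.002, -0.04, -0.004, 0, 0, 0], [0.085, -0.002, -0.04, -0.004, 0, 0, 0]]])

```text
time: 2.55
position: [535.2, 200.1, 300.1]
eef_rot: [3.141, -0.004, -0.001]
ft_force: [0.7, -0.8, 0.5]
gripper_width: 0.993
gripper_force: 0.0
```

Emit:
play_rows(rows=[[[0.085, 0, 0, 0, 0, 0, 0], [0.085, 0, 0, 0, 0, 0, 0]]])

```text
time: 2.75
position: [535.2, 199.6, 299.8]
eef_rot: [3.141, 0.0, -0.001]
ft_force: [-0.5, -0.1, -0.5]
gripper_width: 0.994
gripper_force: 0.0
```

Run:
```python
from h import *
import pickle
K,T=cam('wrist'); a=snap('wrist','w3.png',1.5); pickle.dump((K,T,a),open('w3.pkl','wb')); print(cur().round(3)[:3,3])
```

```text
[535.203 199.039 299.808]
```

View pics/w3.png

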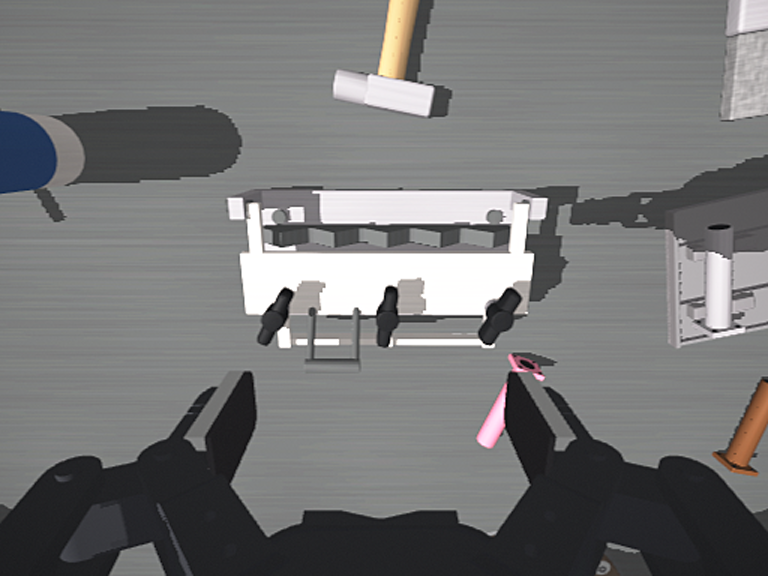

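```bash
cat > fitjig.py <<'E'
from h import *
import pickle
from scipy.optimize import least_squares
def jigpts(v,P):  # P in jig frame at angle 0, on the frame
    x,y,yaw,a=v[:4]; P=np.asarray(P,float)-[62,0,64]
    # opening: front goes up: rotate about +y so that -x -> +z
    c,s=np.cos(a),np.sin(a); Q=np.c_[c*P[:,0]+s*P[:,2],P[:,1],-s*P[:,0]+c*P[:,2]]+[62,0,64]
    c,s=np.cos(yaw),np.sin(yaw); return np.c_[x+c*Q[:,0]-s*Q[:,1],y+s*Q[:,0]+c*Q[:,1],Q[:,2]]
if __name__=='__main__':
    w2=pickle.load(open('w2.pkl','rb'));w3=pickle.load(open('w3.pkl','rb'))
    # kind: point fn of L, view, px (1.5x)
    obs=[(w3,lambda L:(-72,72,100),(305,364)),(w3,lambda L:(-72,24,100),(360,365)),
     (w2,lambda L:(-72,72,100),(64,386)),(w2,lambda L:(-72,24,100),(126,386)),
     (w3,lambda L:(-36,L,70),(246,314)),(w3,lambda L:(-36,-L,70),(532,314)),(w3,lambda L:(22,L,70),(241,253)),(w3,lambda L:(22,-L,70),(533,253)),
     (w2,lambda L:(-36,-L,70),(311,331)),
     (w3,lambda L:(-28,96,94),(275,317)),(w3,lambda L:(-28,0,94),(387,317)),(w3,lambda L:(-28,-96,94),(500,316)),
     (w2,lambda L:(-28,96,94),(28,336)),(w2,lambda L:(-28,0,94),(147,335)),(w2,lambda L:(-28,-96,94),(264,336))]
    def res(v):
        return np.concatenate([proj(o[0][0],o[0][1],jigpts(v,[o[1](v[4])])[0])*1.5-np.array(o[2]) for o in obs])
    for a0 in(0,.4,-.2):
        s=least_squares(res,[504,194,0,a0,115],loss='soft_l1'); print(s.x.round(4),s.cost)
    print(res(s.x).reshape(-1,2).round(1).tolist()); print('handle',jigpts(s.x,[(-72,48,100)]))
    pickle.dump(s.x,open('jig.pkl','wb'))
E
python3 fitjig.py
```

```text
[ 5.039277e+02  1.909597e+02 -6.000000e-04  3.000000e-04  1.297051e+02] 15.811599740917096
[ 5.039277e+02  1.909597e+02 -6.000000e-04  3.000000e-04  1.297051e+02] 15.811599740919982
[ 5.039277e+02  1.909597e+02 -6.000000e-04  3.000000e-04  1.297051e+02] 15.811599740918838
[[0.7, 1.1], [0.4, 0.0], [2.1, 0.3], [-2.9, 0.4], [-0.0, 0.3], [-3.4, 0.1], [-1.4, -0.4], [2.7, -0.5], [-2.0, 1.7], [1.2, -1.1], [0.9, -1.1], [-0.5, -0.2], [1.9, -0.5], [-0.5, 0.6], [-0.9, -0.3]]
handle [[431.96775785 239.00339802 100.04033112]]
```

Run:
```python
from h import *
B=plan(cur(),H(down(np.pi/2),[432,239,150])); plan(B,H(down(np.pi/2),[432,239,82]))
print(get_obs()['joint_positions'].round(2))
```

```text
11 x [-0.00523, -0.00987, 0.01362] [-0.0, 0.0001, -0.1429]
2 x [0.0, 0.0, 0.034] [0.0, 0.0, 0.0]
[ 0.3   0.31  1.7  -0.    1.14  1.88]
```

Emit:
play_rows(rows=[[[0.025, -0.0052, -0.0099, 0.0136, 0, 0, -0.143], [0.025, -0.0052, -0.0099, 0.0136, 0, 0, -0.143], [0.025, -0.0052, -0.0099, 0.0136, 0, 0, -0.143], [0.025, -0.0052, -0.0099, 0.0136, 0, 0, -0.143], [0.025, -0.0052, -0.0099, 0.0136, 0, 0, -0.143]]])

```text
time: 3.3
position: [497.2, 238.1, 231.5]
eef_rot: [2.941, 1.104, -0.001]
ft_force: [-0.2, 0.3, -0.1]
gripper_width: 0.292
gripper_force: 0.0
```

Emit:
play_rows(rows=[[[0.025, -0.0052, -0.0099, 0.0136, 0, 0, -0.143], [0.025, -0.0052, -0.0099, 0.0136, 0, 0, -0.143], [0.025, -0.0052, -0.0099, 0.0136, 0, 0, -0.143], [0.025, -0.0052, -0.0099, 0.0136, 0, 0, -0.143], [0.025, -0.0052, -0.0099, 0.0136, 0, 0, -0.143]]])

```text
time: 3.8
position: [442.4, 242.7, 163.7]
eef_rot: [2.368, 2.064, -0.001]
ft_force: [0.2, -0.2, -0.7]
gripper_width: 0.293
gripper_force: 0.0
```

Emit:
play_rows(rows=[[[0.025, -0.0052, -0.0099, 0.0136, 0, 0, -0.143], [0.025, 0, 0, 0, 0, 0, 0], [0.025, 0, 0, 0, 0, 0, 0]]])

```text
time: 4.1
position: [432.7, 239.8, 151.0]
eef_rot: [2.226, 2.217, -0.0]
ft_force: [0.5, 0.6, 0.0]
gripper_width: 0.292
gripper_force: 0.0
```

Run:
```python
from h import *
a=snap('wrist','w4.png',1.5)
plan(cur(),H(down(np.pi/2),[432,239,82]),2); print(cur().round(3)[:3])
```

```text
2 x [-0.00066, -0.0006, 0.03465] [0.0005, -0.0002, -0.0018]
[[ 4.00000e-03  1.00000e+00  1.00000e-03  4.33159e+02]
 [ 1.00000e+00 -4.00000e-03  0.00000e+00  2.40303e+02]
 [ 0.00000e+00  1.00000e-03 -1.00000e+00  1.51305e+02]]
```

View pics/w4.png

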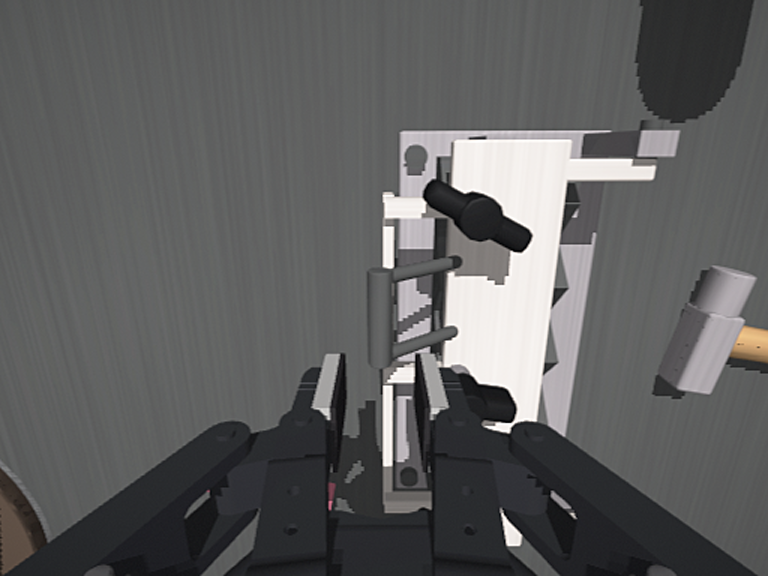

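Emit:
play_rows(rows=[[[0.025, -0.0005, -0.0005, 0.0347, 0, 0, 0], [0.025, -0.0005, -0.0005, 0.0347, 0, 0, 0], [0.025, 0, 0, 0, 0, 0, 0], [0.0, 0, 0, 0, 0, 0, 0], [0.0, 0, 0, 0, 0, 0, 0]]], newtons=30)

```text
time: 4.65
position: [432.6, 240.0, 82.8]
eef_rot: [2.22, 2.221, 0.003]
ft_force: [5.8, -5.7, -10.4]
gripper_width: 0.125
gripper_force: 29.7
```

Emit:
play_rows(rows=[[[0.0, 0, 0, 0, 0, 0, 0], [0.0, 0, 0, 0, 0, 0, 0]]])

```text
time: 4.85
position: [432.7, 240.0, 83.2]
eef_rot: [2.219, 2.221, 0.004]
ft_force: [6.0, -5.3, -10.1]
gripper_width: 0.123
gripper_force: 29.7
```

Run:
```python
from h import *
o=get_obs(); print(o['position'].round(1),o['gripper_width'].round(3),o['gripper_force'].round(1))
ph=.2626+np.linspace(0,1.82,16); P=np.c_[-138.75*np.cos(ph),138.75*np.sin(ph)]; d=np.diff(P,axis=0)
for a in d: print('y %.4f z %.4f'%(a[0]/1000,-a[1]/1000))
```

```text
Traceback (most recent call last):
AttributeError: 'float' object has no attribute 'round'
```

Run:
```python
import numpy as np
ph=.2626+np.linspace(0,1.82,16); P=np.c_[-138.75*np.cos(ph),138.75*np.sin(ph)]; d=np.diff(P,axis=0)
for a in d: print('%.4f %.4f'%(a[0]/1000,-a[1]/1000))
```

```text
0.0053 -0.0160
0.0072 -0.0152
0.0090 -0.0142
0.0107 -0.0130
0.0122 -0.0116
0.0135 -0.0101
0.0146 -0.0084
0.0155 -0.0065
0.0162 -0.0046
0.0166 -0.0026
0.0168 -0.0006
0.0168 0.0015
0.0165 0.0035
0.0159 0.0054
0.0151 0.0073
```

Emit:
play_rows(rows=[[[0.0, 0, 0.0053, -0.016, 0, 0, 0], [0.0, 0, 0.0072, -0.0152, 0, 0, 0], [0.0, 0, 0.009, -0.0142, 0, 0, 0], [0.0, 0, 0.0107, -0.013, 0, 0, 0], [0.0, 0, 0.0122, -0.0116, 0, 0, 0]]])

```text
time: 5.35
position: [475.1, 239.7, 153.7]
eef_rot: [-2.221, -2.222, 0.001]
ft_force: [-2.4, 1.8, -9.0]
gripper_width: 0.128
gripper_force: 29.5
```

Emit:
play_rows(rows=[[[0.0, 0, 0.0135, -0.0101, 0, 0, 0], [0.0, 0, 0.0146, -0.0084, 0, 0, 0], [0.0, 0, 0.0155, -0.0065, 0, 0, 0], [0.0, 0, 0.0162, -0.0046, 0, 0, 0], [0.0, 0, 0.0166, -0.0026, 0, 0, 0]]])

```text
time: 5.85
position: [551.7, 239.8, 186.6]
eef_rot: [-2.221, -2.222, -0.0]
ft_force: [-6.9, -1.6, 5.7]
gripper_width: 0.128
gripper_force: 31.3
```

Emit:
play_rows(rows=[[[0.0, 0, 0.0168, -0.0006, 0, 0, 0], [0.0, 0, 0.0168, 0.0015, 0, 0, 0], [0.0, 0, 0.0165, 0.0035, 0, 0, 0], [0.0, 0, 0.0159, 0.0054, 0, 0, 0], [0.0, 0, 0.0151, 0.0073, 0, 0, 0]]])

```text
time: 6.35
position: [633.1, 240.0, 169.4]
eef_rot: [-2.221, -2.222, -0.0]
ft_force: [-94.3, 1.0, 69.1]
gripper_width: 0.122
gripper_force: 50.8
```

Emit:
play_rows(rows=[[[0.0, 0, 0, 0, 0, 0, 0], [0.0, 0, 0, 0, 0, 0, 0]]])

```text
time: 6.55
position: [632.1, 239.9, 167.9]
eef_rot: [-2.22, -2.222, 0.002]
ft_force: [-6.6, -1.1, -4.8]
gripper_width: 0.128
gripper_force: 33.0
```

Emit:
play_rows(rows=[[[0.025, 0, 0, 0, 0, 0, 0], [0.025, 0, 0, 0, 0, 0, 0], [0.025, 0, 0, -0.02, 0, 0, 0], [0.025, 0, 0, -0.04, 0, 0, 0], [0.025, 0, 0, -0.04, 0, 0, 0]]])

```text
time: 7.05
position: [632.8, 240.1, 268.3]
eef_rot: [2.22, 2.223, 0.0]
ft_force: [0.5, -0.3, 0.3]
gripper_width: 0.294
gripper_force: 0.0
```

```bash
cat > fittray.py <<'E'
from h import *
import pickle
from scipy.optimize import least_squares
w1=pickle.load(open('w1.pkl','rb'));w2=pickle.load(open('w2.pkl','rb'))
C=np.array([(75,108),(75,-108),(-75,-108),(-75,108)])
px={1:[(244,221),(501,161),(521,322),(294,374)],2:[(473,226),(707,174),(708,321),(499,363)]}
def w(v,P,z):
    c,s=np.cos(v[2]),np.sin(v[2]); P=np.asarray(P,float); return np.c_[v[0]+c*P[:,0]-s*P[:,1],v[1]+s*P[:,0]+c*P[:,1],np.full(len(P),z)]
def res(v): return np.concatenate([(proj(q[0],q[1],w(v,C,v[3]))*1.5-px[k]).ravel() for k,q in((1,w1),(2,w2))])
s=least_squares(res,[505,-209,.25,10],loss='soft_l1'); v=s.x; print(v.round(4),s.cost,res(v).round(1).tolist())
# pipe: top edge of far end (z=35), flange bottom edge? use axis mid of the pipe tops
for nm,a,b in (('p1',[(288,239),(319,357)],[(517,241),(534,347)]),('p2',[(400,210),(424,331)],[(624,217),(633,322)]),('p3',[(458,200),(481,323)],[(678,209),(684,315)])):
    for k in(0,1):
        X=tri([(w1[0],w1[1],np.array(a[k])/1.5),(w2[0],w2[1],np.array(b[k])/1.5)])
        d=X[:2]-v[:2]; c,s_=np.cos(v[2]),np.sin(v[2]); print(nm,X.round(1),'tray',np.round([c*d[0]+s_*d[1],-s_*d[0]+c*d[1]],1))
pickle.dump(v,open('tray.pkl','wb'))
E
python3 fittray.py; python3 -c "
from h import *
print(get_obs()['position'])"
```

```text
[ 5.036243e+02 -2.139398e+02  2.315000e-01  1.089250e+01] 13.228335042167048 [0.3, 0.2, -6.0, 0.0, -2.0, 3.6, 0.8, -0.9, 1.9, 0.2, 1.2, -1.5, 0.0, -0.6, -1.1, 0.8]
p1 [ 539.  -130.    20.5] tray [53.7 73.5]
p1 [ 435.3 -153.4   33.1] tray [-52.7  74.6]
p2 [ 563.2 -223.9   25. ] tray [ 55.6 -23.4]
p2 [ 461.5 -245.9   33.7] tray [-48.3 -21.5]
p3 [ 571.  -270.6   26.5] tray [ 52.6 -70.6]
p3 [ 467.8 -295.7   31. ] tray [-53.6 -71.4]
[632.79357549 240.12723557 268.34283909]
```

```bash
cat >> h.py <<'E'
import pickle
def tray(x,y):
    v=pickle.load(open('tray.pkl','rb')); c,s=np.cos(v[2]),np.sin(v[2]); return v[0]+c*x-s*y,v[1]+s*x+c*y
def jig(x,y):
    v=pickle.load(open('jig.pkl','rb')); c,s=np.cos(v[2]),np.sin(v[2]); return v[0]+c*x-s*y,v[1]+s*x+c*y
YT=np.pi+.2315; YJ=np.pi
E
python3 - <<'E'
from h import *
A=cur(); x,y=tray(0,72); print(x,y)
B=H(down(YT),[x,y,160]); plan(A,B,14)
S=expm(np.real(logm(np.linalg.solve(A,B)))/14)
for i in range(15): print(A[:3,3].round(0),end=' '); A=A@S
E
```

```text
487.10440126240275 -143.86063247764324
14 x [-0.0122, -0.0314, 0.00774] [0.0, 0.0, -0.1286]
[633. 240. 268.] [601. 228. 261.] [572. 212. 253.] [545. 192. 245.] [520. 169. 237.] [499. 143. 230.] [481. 114. 222.] [467.  83. 214.] [457.  51. 206.] [452.  18. 199.] [450. -16. 191.] [453. -49. 183.] [460. -82. 175.] [ 472. -114.  168.] [ 487. -144.  160.]
```

Emit:
play_rows(rows=[[[0.036, -0.0122, -0.0314, 0.0077, 0, 0, -0.1286], [0.036, -0.0122, -0.0314, 0.0077, 0, 0, -0.1286], [0.036, -0.0122, -0.0314, 0.0077, 0, 0, -0.1286], [0.036, -0.0122, -0.0314, 0.0077, 0, 0, -0.1286], [0.036, -0.0122, -0.0314, 0.0077, 0, 0, -0.1286]]])

```text
time: 7.55
position: [498.2, 142.3, 228.9]
eef_rot: [1.394, 2.814, 0.002]
ft_force: [1.2, -0.5, -0.2]
gripper_width: 0.418
gripper_force: 0.0
```

Emit:
play_rows(rows=[[[0.036, -0.0122, -0.0314, 0.0077, 0, 0, -0.1286], [0.036, -0.0122, -0.0314, 0.0077, 0, 0, -0.1286], [0.036, -0.0122, -0.0314, 0.0077, 0, 0, -0.1286], [0.036, -0.0122, -0.0314, 0.0077, 0, 0, -0.1286], [0.036, -0.0122, -0.0314, 0.0077, 0, 0, -0.1286]]])

```text
time: 8.05
position: [450.3, -16.9, 190.3]
eef_rot: [0.434, 3.109, 0.0]
ft_force: [1.3, 0.7, -0.6]
gripper_width: 0.424
gripper_force: 0.0
```

Emit:
play_rows(rows=[[[0.036, -0.0122, -0.0314, 0.0077, 0, 0, -0.1286], [0.036, -0.0122, -0.0314, 0.0077, 0, 0, -0.1286], [0.036, -0.0122, -0.0314, 0.0077, 0, 0, -0.1286], [0.036, -0.0122, -0.0314, 0.0077, 0, 0, -0.1286], [0.036, 0, 0, 0, 0, 0, 0]]])

```text
time: 8.55
position: [489.7, -147.4, 159.0]
eef_rot: [-0.367, 3.117, -0.003]
ft_force: [1.4, -0.3, -0.4]
gripper_width: 0.422
gripper_force: 0.0
```

```bash
cat > look.py <<'E'
from h import *
import sys
# wrist view with predicted pocket axes (z=24) drawn; saved, crop
K,T=cam('wrist'); im=grab_frame('wrist')[:,:,::-1].copy(); im=cv2.resize(im,None,fx=1.5,fy=1.5,interpolation=cv2.INTER_CUBIC)
for y in(72,-24,-72):
    q=[proj(K,T,[*tray(x,y),24])*1.5 for x in(-55,55)]; cv2.line(im,*[tuple(int(round(t)) for t in p) for p in q],(0,0,255),1)
for y in(72,24,-24,-72):
    q=[proj(K,T,[*jig(x,y),45.6])*1.5 for x in(-55,55)]; cv2.line(im,*[tuple(int(round(t)) for t in p) for p in q],(0,255,0),1)
cv2.imwrite('pics/'+sys.argv[1],im); print(cur().round(3)[:3])
E
python3 look.py w5.png
```

```text
[[-9.74000e-01 -2.28000e-01  2.00000e-03  4.88432e+02]
 [-2.28000e-01  9.74000e-01 -1.00000e-03 -1.45711e+02]
 [-1.00000e-03 -1.00000e-03 -1.00000e+00  1.59066e+02]]
```

View pics/w5.png

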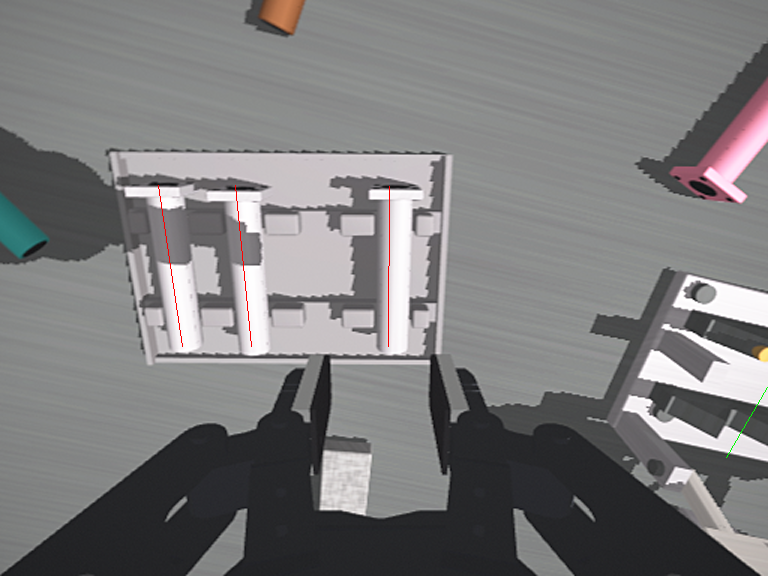

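```bash
cat > meas.py <<'E'
from h import *
import sys
def meas(fn,z,y0,xs=np.linspace(-35,40,16),n='wrist',pick=None):
    # cross-scans around the predicted axis at height z; returns axis offsets in frame fn
    K,T=cam(n); im=cv2.cvtColor(grab_frame(n),cv2.COLOR_RGB2GRAY).astype(np.float32)
    out=[]
    for x in xs:
        ys=np.arange(-20,20.01,.25); P=np.array([[*fn(x,y0+t),z] for t in ys]); q=proj(K,T,P).astype(np.float32)
        I=cv2.remap(im,q[:,0][None],q[:,1][None],cv2.INTER_LINEAR)[0]
        I=cv2.GaussianBlur(I[None],(9,1),1.5)[0]; g=np.gradient(I)
        best=None
        for w in np.arange(19,26,.5):
            k=int(w/.25); s=g[:-k]-g[k:]; i=int(s.argmax())
            if best is None or s[i]>best[0]: best=(s[i],(ys[i]+ys[i+k])/2,w)
        out.append([x,*best])
    return np.array(out)
if __name__=='__main__':
    for y0 in(72,-24,-72):
        m=meas(tray,24,y0); p=np.polyfit(m[:,0],m[:,2],1); print(y0,'off med %.2f width %.1f slope %.3f'%(np.median(m[:,2]),np.median(m[:,3]),p[0]),m[:,2])
    print(cur().round(3)[:3,3])
E
python3 meas.py
```

```text
72 off med 4.38 width 19.0 slope -0.006 [4.5  4.5  6.   4.5  4.25 4.25 4.25 4.25 4.25 4.25 4.25 4.5  4.5  4.5
 5.   3.75]
-24 off med 2.88 width 21.8 slope 0.009 [2.75 2.75 3.5  1.5  1.5  1.5  9.   2.75 3.   2.75 5.   2.75 3.   3.
 3.25 3.25]
-72 off med 2.25 width 22.8 slope 0.023 [ 2.5   2.5   2.25  2.5  -7.75 -7.25  2.    2.    2.    2.    2.25  2.5
  2.25  2.5   2.25  0.  ]
[ 487.173 -143.39   159.19 ]
```

Run:
```python
from h import *
v=pickle.load(open('tray.pkl','rb')); s,c=np.sin(v[2]),np.cos(v[2]); v[0]-=s*2.3; v[1]+=c*2.3; pickle.dump(v,open('tray.pkl','wb'))
A=cur(); B=plan(A,H(down(YT),[*tray(0,72.7),40]),4); plan(B,H(down(YT),[*tray(0,72.7),8]),2)
B=H(down(YT),[*tray(0,72.7),8]); U=H(down(YT),[*tray(0,72.7),130]); plan(B,U); 
J=H(down(YJ),[*jig(0,72),130]); plan(U,J); plan(J,H(down(YJ),[*jig(0,72),32]))
```

```text
4 x [5e-05, 0.00064, 0.0298] [-0.0, 0.0001, -0.0003]
2 x [0.0, 0.0, 0.016] [0.0, 0.0, 0.0]
3 x [0.0, 0.0, -0.04067] [-0.0, 0.0, 0.0]
9 x [-0.00771, 0.04435, 0.0] [0.0, 0.0, 0.0257]
3 x [0.0, 0.0, 0.03267] [0.0, 0.0, 0.0]
```

Emit:
play_rows(rows=[[[0.036, 0, 0.0006, 0.0298, 0, 0, 0], [0.036, 0, 0.0006, 0.0298, 0, 0, 0], [0.036, 0, 0.0006, 0.0298, 0, 0, 0], [0.036, 0, 0.0006, 0.0298, 0, 0, 0], [0.036, 0, 0, 0.016, 0, 0, 0]]])

```text
time: 9.25
position: [485.9, -140.2, 22.1]
eef_rot: [0.363, -3.119, -0.001]
ft_force: [-0.3, -0.1, -0.2]
gripper_width: 0.421
gripper_force: 0.0
```

Emit:
play_rows(rows=[[[0.036, 0, 0, 0.016, 0, 0, 0], [0.036, 0, 0, 0, 0, 0, 0], [0.0, 0, 0, 0, 0, 0, 0], [0.0, 0, 0, 0, 0, 0, 0], [0.0, 0, 0, 0, 0, 0, 0]]], newtons=60)

```text
time: 9.75
position: [487.3, -141.5, 8.4]
eef_rot: [-0.363, 3.119, -0.001]
ft_force: [0.2, -0.4, -0.8]
gripper_width: 0.239
gripper_force: 58.6
```

Emit:
play_rows(rows=[[[0.0, 0, 0, 0, 0, 0, 0], [0.0, 0, 0, -0.01, 0, 0, 0], [0.0, 0, 0, -0.03, 0, 0, 0], [0.0, 0, 0, -0.04, 0, 0, 0], [0.0, 0, 0, -0.042, 0, 0, 0]]])

```text
time: 10.25
position: [486.0, -141.3, 131.1]
eef_rot: [0.363, -3.12, -0.001]
ft_force: [1.0, -0.3, -0.8]
gripper_width: 0.236
gripper_force: 58.8
```

Emit:
play_rows(rows=[[[0.0, -0.0077, 0.0443, 0, 0, 0, 0.0257], [0.0, -0.0077, 0.0443, 0, 0, 0, 0.0257], [0.0, -0.0077, 0.0443, 0, 0, 0, 0.0257], [0.0, -0.0077, 0.0443, 0, 0, 0, 0.0257], [0.0, -0.0077, 0.0443, 0, 0, 0, 0.0257]]])

```text
time: 10.75
position: [484.4, 84.8, 130.3]
eef_rot: [-0.16, 3.137, 0.0]
ft_force: [0.7, 0.9, -1.2]
gripper_width: 0.239
gripper_force: 58.9
```

Emit:
play_rows(rows=[[[0.0, -0.0077, 0.0443, 0, 0, 0, 0.0257], [0.0, -0.0077, 0.0443, 0, 0, 0, 0.0257], [0.0, -0.0077, 0.0443, 0, 0, 0, 0.0257], [0.0, -0.0077, 0.0443, 0, 0, 0, 0.0257], [0.0, 0, 0, 0, 0, 0, 0]]])

```text
time: 11.25
position: [505.2, 266.8, 130.5]
eef_rot: [-0.004, 3.139, 0.003]
ft_force: [-0.4, -0.9, -1.2]
gripper_width: 0.239
gripper_force: 59.0
```

```bash
python3 look.py w6.png
```

```text
[[-1.00000e+00 -3.00000e-03  1.00000e-03  5.04237e+02]
 [-3.00000e-03  1.00000e+00  1.00000e-03  2.64338e+02]
 [-1.00000e-03  1.00000e-03 -1.00000e+00  1.30078e+02]]
```

View pics/w6.png

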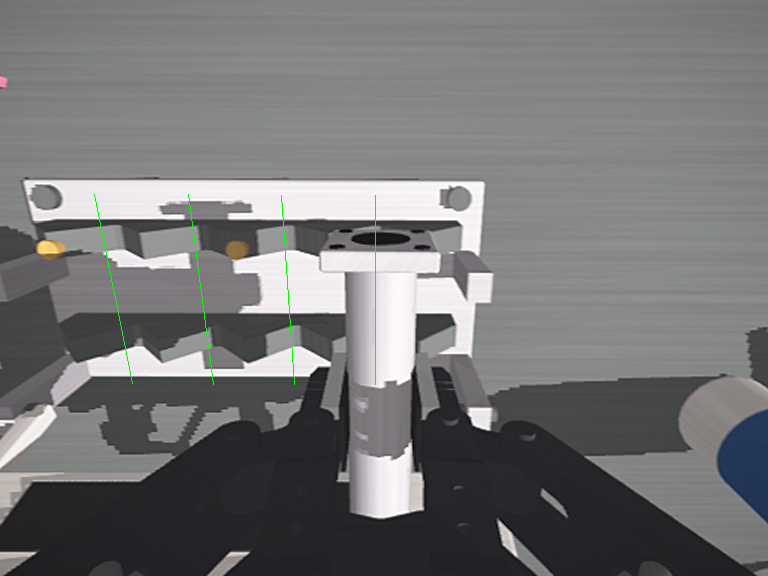

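```bash
cat > over.py <<'E'
from h import *
import sys
K,T=cam('wrist'); S=2.2; im=grab_frame('wrist')[:,:,::-1].copy(); im=cv2.resize(im,None,fx=S,fy=S,interpolation=cv2.INTER_CUBIC)
ys=np.arange(-96,97,24); zs=[54 if i%2==0 else 30 for i in range(9)]
for x,c in((-37,(0,0,255)),(-23,(0,255,0)),(23,(255,0,0)),(37,(0,200,255))):
    q=proj(K,T,np.array([[*jig(x,y),z] for y,z in zip(ys,zs)]))*S; cv2.polylines(im,[q.round().astype(int).reshape(-1,1,2)],False,c,1)
x0,y0=int(sys.argv[2]),int(sys.argv[3]); cv2.imwrite('pics/'+sys.argv[1],im[y0:y0+600,x0:x0+800])
E
python3 over.py w7.png 0 220
```

```text
(no output)
```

View pics/w7.png

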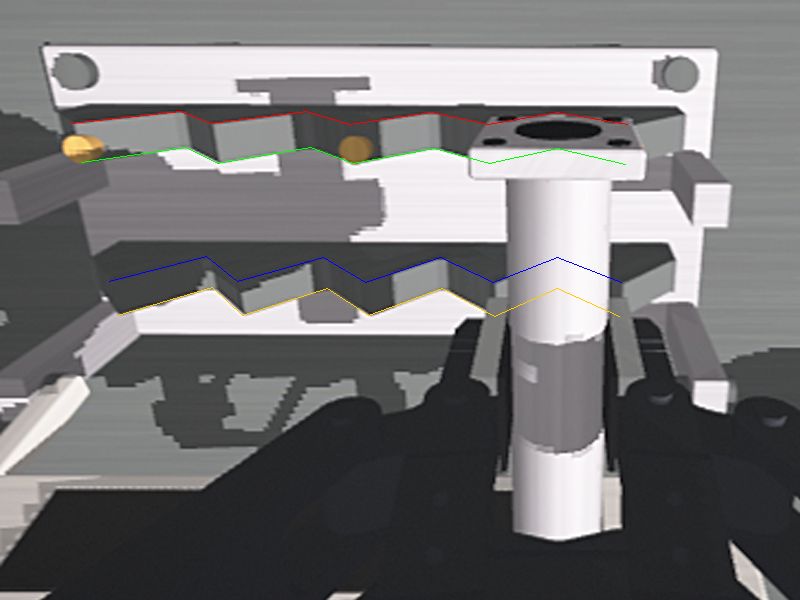

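Run:
```python
from h import *
A=cur(); print(A[:3,3].round(2)); B=plan(A,H(down(YJ),[*jig(0,72),50]),2); plan(B,H(down(YJ),[*jig(0,72),31]),2)
```

```text
[503.81 262.7  129.87]
2 x [-8e-05, 0.00013, 0.03993] [-0.0, 0.0, 0.0012]
2 x [0.0, 0.0, 0.0095] [0.0, 0.0, 0.0]
```

Emit:
play_rows(rows=[[[0.0, 0, 0, 0.04, 0, 0, 0.001], [0.0, 0, 0, 0.04, 0, 0, 0.001], [0.0, 0, 0, 0.0095, 0, 0, 0], [0.0, 0, 0, 0.0095, 0, 0, 0], [0.0, 0, 0, 0, 0, 0, 0]]])

```text
time: 11.85
position: [504.9, 262.5, 31.6]
eef_rot: [0.004, 3.14, 0.002]
ft_force: [-0.6, 5.2, 1.9]
gripper_width: 0.231
gripper_force: 61.5
```

Emit:
play_rows(rows=[[[0.036, 0, 0, 0, 0, 0, 0], [0.036, 0, 0, 0, 0, 0, 0], [0.036, 0, 0, -0.01, 0, 0, 0], [0.036, 0, 0, -0.045, 0, 0, 0], [0.036, 0, 0, -0.045, 0, 0, 0]]])

```text
time: 12.35
position: [503.4, 261.2, 131.8]
eef_rot: [-0.003, -3.14, 0.002]
ft_force: [1.7, 0.2, 0.2]
gripper_width: 0.418
gripper_force: 0.0
```

Run:
```python
from h import *
A=cur(); print(A[:3,3].round(1)); plan(A,H(down(YT),[*tray(0,-24),160]))
```

```text
[503.4 261.2 131.8]
12 x [0.00392, -0.04127, -0.00232] [-0.0001, -0.0002, -0.0195]
```

Emit:
play_rows(rows=[[[0.036, 0.0039, -0.0413, -0.0023, 0, 0, -0.0193], [0.036, 0.0039, -0.0413, -0.0023, 0, 0, -0.0193], [0.036, 0.0039, -0.0413, -0.0023, 0, 0, -0.0193], [0.036, 0.0039, -0.0413, -0.0023, 0, 0, -0.0193], [0.036, 0.0039, -0.0413, -0.0023, 0, 0, -0.0193]]])

```text
time: 12.85
position: [492.0, 53.2, 143.2]
eef_rot: [-0.15, 3.137, -0.0]
ft_force: [1.2, -0.4, -0.0]
gripper_width: 0.423
gripper_force: 0.0
```

Emit:
play_rows(rows=[[[0.036, 0.0039, -0.0413, -0.0023, 0, 0, -0.0193], [0.036, 0.0039, -0.0413, -0.0023, 0, 0, -0.0193], [0.036, 0.0039, -0.0413, -0.0023, 0, 0, -0.0193], [0.036, 0.0039, -0.0413, -0.0023, 0, 0, -0.0193], [0.036, 0.0039, -0.0413, -0.0023, 0, 0, -0.0193]]])

```text
time: 13.35
position: [500.1, -154.3, 154.7]
eef_rot: [-0.301, 3.126, -0.001]
ft_force: [0.6, 0.6, -0.4]
gripper_width: 0.422
gripper_force: 0.0
```

Emit:
play_rows(rows=[[[0.036, 0.0039, -0.0413, -0.0023, 0, 0, -0.0193], [0.036, 0.0039, -0.0413, -0.0023, 0, 0, -0.0193], [0.036, 0, 0, 0, 0, 0, 0], [0.036, 0, 0, 0, 0, 0, 0]]])

```text
time: 13.75
position: [509.0, -235.8, 158.8]
eef_rot: [-0.357, 3.121, -0.0]
ft_force: [-0.1, -0.3, 0.4]
gripper_width: 0.423
gripper_force: 0.0
```

```bash
python3 look.py w8.png; python3 meas.py
python3 - <<'E'
from h import *
A=cur(); B=plan(A,H(down(YT),[*tray(0,-24),40]),4);
E
```

```text
[[-9.74000e-01 -2.27000e-01 -0.00000e+00  5.08800e+02]
 [-2.27000e-01  9.74000e-01  0.00000e+00 -2.34743e+02]
 [ 0.00000e+00  0.00000e+00 -1.00000e+00  1.58564e+02]]
72 off med 3.62 width 21.8 slope 0.016 [-9.5  -9.25 -0.5   4.25  6.25  6.5   8.    5.    8.5   5.    7.   -6.5
 -2.75 -8.5  -0.75  3.  ]
-24 off med 1.75 width 19.0 slope -0.008 [2.   2.   3.25 1.75 2.   1.75 1.75 1.5  1.5  1.5  1.5  1.75 1.5  1.
 2.75 1.5 ]
-72 off med 0.75 width 20.8 slope -0.001 [0.5  0.5  1.75 0.5  1.25 0.5  0.25 1.25 1.   1.5  2.   1.25 0.5  0.25
 1.   0.25]
[ 509.08  -233.747  158.291]
4 x [0.00019, -0.0003, 0.02957] [0.0001, -0.0, -0.0002]
```

View pics/w8.png

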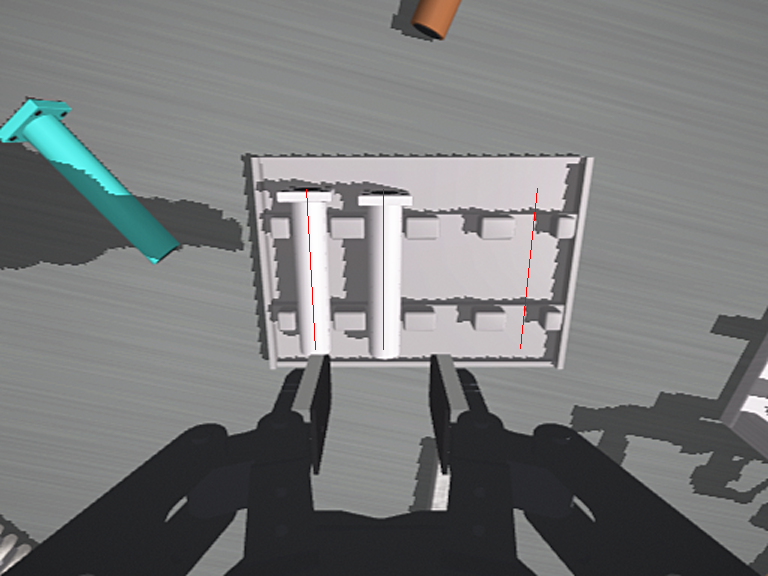

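Emit:
play_rows(rows=[[[0.036, 0, 0, 0.0295, 0, 0, 0], [0.036, 0, 0, 0.0295, 0, 0, 0], [0.036, 0, 0, 0.0295, 0, 0, 0], [0.036, 0, 0, 0.0295, 0, 0, 0], [0.036, 0, 0, 0.016, 0, 0, 0]]])

```text
time: 14.45
position: [508.4, -233.2, 22.1]
eef_rot: [0.362, -3.119, -0.002]
ft_force: [-0.5, 0.1, 0.1]
gripper_width: 0.426
gripper_force: 0.0
```

Emit:
play_rows(rows=[[[0.036, 0, 0, 0.016, 0, 0, 0], [0.036, 0, 0, 0, 0, 0, 0], [0.0, 0, 0, 0, 0, 0, 0], [0.0, 0, 0, 0, 0, 0, 0], [0.0, 0, 0, 0, 0, 0, 0]]], newtons=60)

```text
time: 14.95
position: [509.8, -234.8, 8.9]
eef_rot: [-0.361, 3.12, -0.001]
ft_force: [-0.4, -0.7, -1.3]
gripper_width: 0.233
gripper_force: 58.6
```

Emit:
play_rows(rows=[[[0.0, 0, 0, 0, 0, 0, 0], [0.0, 0, 0, -0.01, 0, 0, 0], [0.0, 0, 0, -0.03, 0, 0, 0], [0.0, 0, 0, -0.04, 0, 0, 0], [0.0, 0, 0, -0.042, 0, 0, 0]]])

```text
time: 15.45
position: [508.7, -234.5, 131.7]
eef_rot: [0.36, -3.12, -0.001]
ft_force: [0.5, -1.1, -1.6]
gripper_width: 0.238
gripper_force: 58.8
```

Run:
```python
from h import *
A=cur(); print(A[:3,3]); plan(A,H(down(YJ),[*jig(0,24),130]))
```

```text
[ 508.7224547  -234.49879934  131.71482342]
10 x [-0.0052, 0.04474, 0.00018] [0.0001, -0.0001, 0.023]
```

Emit:
play_rows(rows=[[[0.0, -0.0052, 0.0447, 0, 0, 0, 0.0231], [0.0, -0.0052, 0.0447, 0, 0, 0, 0.0231], [0.0, -0.0052, 0.0447, 0, 0, 0, 0.0231], [0.0, -0.0052, 0.0447, 0, 0, 0, 0.0231], [0.0, -0.0052, 0.0447, 0, 0, 0, 0.0231]]])

```text
time: 15.95
position: [493.6, -8.9, 131.0]
eef_rot: [-0.177, 3.136, -0.0]
ft_force: [0.6, -0.6, -1.3]
gripper_width: 0.239
gripper_force: 59.0
```

Emit:
play_rows(rows=[[[0.0, -0.0052, 0.0447, 0, 0, 0, 0.0231], [0.0, -0.0052, 0.0447, 0, 0, 0, 0.0231], [0.0, -0.0052, 0.0447, 0, 0, 0, 0.0231], [0.0, -0.0052, 0.0447, 0, 0, 0, 0.0231], [0.0, -0.0052, 0.0447, 0, 0, 0, 0.0231]]])

```text
time: 16.45
position: [504.5, 216.2, 131.0]
eef_rot: [0.003, 3.141, 0.0]
ft_force: [-0.0, -0.4, -1.7]
gripper_width: 0.235
gripper_force: 59.0
```

Emit:
play_rows(rows=[[[0.0, 0, 0, 0, 0, 0, 0], [0.0, 0, 0, 0, 0, 0, 0], [0.0, 0, 0, 0, 0, 0, 0]]])

```text
time: 16.75
position: [504.5, 213.5, 130.4]
eef_rot: [-0.002, -3.141, 0.0]
ft_force: [-0.0, 0.1, -1.1]
gripper_width: 0.236
gripper_force: 59.1
```

Run:
```python
from h import *
A=cur(); print(A[:3,3].round(1)); B=plan(A,H(down(YJ),[*jig(0,24),50]),2)
```

```text
[504.5 213.5 130.4]
2 x [0.00026, 0.00073, 0.04018] [-0.0001, -0.0001, -0.0006]
```

Emit:
play_rows(rows=[[[0.0, 0.0002, 0.0006, 0.04, 0, 0, 0], [0.0, 0.0002, 0.0006, 0.04, 0, 0, 0], [0.0, 0, 0, 0.0095, 0, 0, 0], [0.0, 0, 0, 0.0095, 0, 0, 0], [0.0, 0, 0, 0, 0, 0, 0]]])

```text
time: 17.25
position: [504.8, 215.4, 31.6]
eef_rot: [0.003, 3.141, 0.001]
ft_force: [-0.3, 0.7, -0.6]
gripper_width: 0.235
gripper_force: 61.2
```

Emit:
play_rows(rows=[[[0.036, 0, 0, 0, 0, 0, 0], [0.036, 0, 0, 0, 0, 0, 0], [0.036, 0, 0, -0.01, 0, 0, 0], [0.036, 0, 0, -0.045, 0, 0, 0], [0.036, 0, 0, -0.045, 0, 0, 0]]])

```text
time: 17.75
position: [503.6, 215.0, 132.5]
eef_rot: [-0.002, -3.14, 0.001]
ft_force: [1.0, 0.1, 1.0]
gripper_width: 0.424
gripper_force: 0.0
```

Run:
```python
from h import *
A=cur(); print(A[:3,3].round(1)); plan(A,H(down(YT),[*tray(0,-72),160]),12)
```

```text
[503.6 215.  132.5]
12 x [0.00304, -0.0414, -0.00227] [-0.0, -0.0001, -0.0194]
```

Emit:
play_rows(rows=[[[0.036, 0.003, -0.0414, -0.0023, 0, 0, -0.0194], [0.036, 0.003, -0.0414, -0.0023, 0, 0, -0.0194], [0.036, 0.003, -0.0414, -0.0023, 0, 0, -0.0194], [0.036, 0.003, -0.0414, -0.0023, 0, 0, -0.0194], [0.036, 0.003, -0.0414, -0.0023, 0, 0, -0.0194]]])

```text
time: 18.25
position: [497.0, 6.4, 143.8]
eef_rot: [-0.152, 3.137, -0.0]
ft_force: [0.8, 0.2, -0.1]
gripper_width: 0.423
gripper_force: 0.0
```

Emit:
play_rows(rows=[[[0.036, 0.003, -0.0414, -0.0023, 0, 0, -0.0194], [0.036, 0.003, -0.0414, -0.0023, 0, 0, -0.0194], [0.036, 0.003, -0.0414, -0.0023, 0, 0, -0.0194], [0.036, 0.003, -0.0414, -0.0023, 0, 0, -0.0194], [0.036, 0.003, -0.0414, -0.0023, 0, 0, -0.0194]]])

```text
time: 18.75
position: [509.9, -200.9, 155.4]
eef_rot: [-0.303, 3.126, -0.001]
ft_force: [0.9, 0.0, -0.5]
gripper_width: 0.42
gripper_force: 0.0
```

Emit:
play_rows(rows=[[[0.036, 0.003, -0.0414, -0.0023, 0, 0, -0.0194], [0.036, 0.003, -0.0414, -0.0023, 0, 0, -0.0194], [0.036, 0, 0, 0, 0, 0, 0], [0.036, 0, 0, 0, 0, 0, 0], [0.036, 0, 0, 0, 0, 0, 0]]])

```text
time: 19.25
position: [520.5, -280.5, 159.1]
eef_rot: [0.363, -3.12, -0.0]
ft_force: [0.1, -0.6, 0.5]
gripper_width: 0.421
gripper_force: 0.0
```

```bash
python3 meas.py
python3 - <<'E'
from h import *
A=cur(); B=plan(A,H(down(YT),[*tray(0,-72),40]),4)
K,T=cam('wrist'); im=grab_frame('wrist'); cv2.imwrite('pics/u.png',im[:,:,::-1])
# flange check: bright (white) along axis at z=24, where does white start/stop?
xs=np.arange(-70,71,2.); q=proj(K,T,np.array([[*tray(x,-71.5),33] for x in xs])).round().astype(int)
print([(int(x),im[v,u].tolist()) for x,(u,v) in zip(xs,q) if abs(abs(x)-55)<10])
E
```

```text
72 off med 0.50 width 22.8 slope -0.021 [ -1.25 -10.5   -0.75   1.75   3.75   0.5    2.25   3.75   4.5    1.75
   3.    -3.    -4.25 -10.5   -2.75   0.5 ]
-24 off med 0.50 width 20.5 slope -0.016 [-6.75 -7.5   2.    2.25  4.5   5.75  5.5  -5.   -5.25  2.75 -7.5   6.
 -9.   -7.25  0.    1.  ]
-72 off med 1.75 width 19.0 slope -0.004 [2.25 2.25 3.5  1.5  0.5  1.5  0.5  1.75 1.75 1.5  1.5  1.75 2.   2.
 2.5  1.25]
[ 520.809 -280.203  158.889]
4 x [0.00038, -0.00032, 0.02972] [0.0, -0.0, 0.0003]
[(-64, [199, 191, 196]), (-62, [198, 192, 196]), (-60, [100, 96, 99]), (-58, [108, 104, 107]), (-56, [12, 12, 14]), (-54, [177, 172, 174]), (-52, [246, 242, 245]), (-50, [245, 242, 244]), (-48, [239, 235, 238]), (-46, [239, 236, 238]), (46, [247, 243, 245]), (48, [247, 243, 246]), (50, [246, 243, 246]), (52, [246, 243, 245]), (54, [248, 245, 247]), (56, [194, 188, 192]), (58, [81, 80, 82]), (60, [171, 167, 167]), (62, [202, 195, 199]), (64, [153, 154, 152])]
```

Emit:
play_rows(rows=[[[0.036, 0.0003, 0, 0.0297, 0, 0, 0], [0.036, 0.0003, 0, 0.0297, 0, 0, 0], [0.036, 0.0003, 0, 0.0297, 0, 0, 0], [0.036, 0.0003, 0, 0.0297, 0, 0, 0], [0.036, 0, 0, 0.016, 0, 0, 0]]])

```text
time: 19.95
position: [518.8, -280.3, 21.7]
eef_rot: [0.364, -3.118, -0.002]
ft_force: [0.2, -0.1, 0.4]
gripper_width: 0.423
gripper_force: 0.0
```

Emit:
play_rows(rows=[[[0.036, 0, 0, 0.016, 0, 0, 0], [0.036, 0, 0, 0, 0, 0, 0], [0.0, 0, 0, 0, 0, 0, 0], [0.0, 0, 0, 0, 0, 0, 0], [0.0, 0, 0, 0, 0, 0, 0]]], newtons=60)

```text
time: 20.45
position: [520.2, -281.7, 8.7]
eef_rot: [-0.363, 3.119, -0.001]
ft_force: [0.1, 0.2, -1.9]
gripper_width: 0.237
gripper_force: 58.6
```

Emit:
play_rows(rows=[[[0.0, 0, 0, 0, 0, 0, 0], [0.0, 0, 0, -0.01, 0, 0, 0], [0.0, 0, 0, -0.03, 0, 0, 0], [0.0, 0, 0, -0.04, 0, 0, 0], [0.0, 0, 0, -0.042, 0, 0, 0]]])

```text
time: 20.95
position: [519.2, -281.3, 131.5]
eef_rot: [0.363, -3.12, -0.001]
ft_force: [0.9, -0.7, -0.8]
gripper_width: 0.233
gripper_force: 58.8
```

Run:
```python
from h import *
A=cur(); print(A[:3,3]); plan(A,H(down(YJ),[*jig(0,-24),130]))
```

```text
[ 519.16788979 -281.27613653  131.49730657]
10 x [-0.00419, 0.04475, 0.00016] [0.0001, -0.0001, 0.0232]
```

Emit:
play_rows(rows=[[[0.0, -0.0042, 0.0447, 0, 0, 0, 0.0232], [0.0, -0.0042, 0.0447, 0, 0, 0, 0.0232], [0.0, -0.0042, 0.0447, 0, 0, 0, 0.0232], [0.0, -0.0042, 0.0447, 0, 0, 0, 0.0232], [0.0, -0.0042, 0.0447, 0, 0, 0, 0.0232]]])

```text
time: 21.45
position: [498.8, -56.6, 130.8]
eef_rot: [-0.179, 3.136, -0.0]
ft_force: [0.4, 0.3, -1.3]
gripper_width: 0.237
gripper_force: 59.1
```

Emit:
play_rows(rows=[[[0.0, -0.0042, 0.0447, 0, 0, 0, 0.0232], [0.0, -0.0042, 0.0447, 0, 0, 0, 0.0232], [0.0, -0.0042, 0.0447, 0, 0, 0, 0.0232], [0.0, -0.0042, 0.0447, 0, 0, 0, 0.0232], [0.0, -0.0042, 0.0447, 0, 0, 0, 0.0232]]])

```text
time: 21.95
position: [504.4, 168.0, 130.8]
eef_rot: [0.002, 3.141, 0.0]
ft_force: [1.1, 0.2, -1.4]
gripper_width: 0.234
gripper_force: 59.1
```

Emit:
play_rows(rows=[[[0.0, 0, 0, 0, 0, 0, 0], [0.0, 0, 0, 0, 0, 0, 0], [0.0, 0, 0, 0, 0, 0, 0]]])

```text
time: 22.25
position: [504.5, 165.5, 130.2]
eef_rot: [0.0, 3.142, -0.0]
ft_force: [0.3, -0.7, -2.3]
gripper_width: 0.231
gripper_force: 59.2
```

Run:
```python
from h import *
A=cur(); print(A[:3,3].round(1)); B=plan(A,H(down(YJ),[*jig(0,-24),50]),2)
```

```text
[504.5 165.5 130.2]
2 x [0.00028, 0.00072, 0.0401] [-0.0001, 0.0, -0.0001]
```

Emit:
play_rows(rows=[[[0.0, 0.0003, 0.0006, 0.04, 0, 0, 0], [0.0, 0.0002, 0.0006, 0.04, 0, 0, 0], [0.0, 0, 0, 0.0095, 0, 0, 0], [0.0, 0, 0, 0.0095, 0, 0, 0], [0.0, 0, 0, 0, 0, 0, 0]]])

```text
time: 22.75
position: [504.4, 167.3, 31.3]
eef_rot: [0.002, 3.142, 0.001]
ft_force: [-0.2, 0.1, -1.0]
gripper_width: 0.239
gripper_force: 61.1
```

Emit:
play_rows(rows=[[[0.036, 0, 0, 0, 0, 0, 0], [0.036, 0, 0, 0, 0, 0, 0], [0.036, 0, 0, -0.01, 0, 0, 0], [0.036, 0, 0, -0.045, 0, 0, 0], [0.036, 0, 0, -0.045, 0, 0, 0]]])

```text
time: 23.25
position: [503.4, 167.0, 132.3]
eef_rot: [-0.001, -3.14, 0.001]
ft_force: [1.2, 0.6, 0.6]
gripper_width: 0.419
gripper_force: 0.0
```

Emit:
play_rows(rows=[[[0.036, 0.01, 0, -0.045, 0, 0, 0], [0.036, 0.01, 0.02, -0.04, 0, 0, 0], [0.036, 0.0, 0.005, 0, 0, 0, 0], [0.036, 0, 0, 0, 0, 0, 0], [0.036, 0, 0, 0, 0, 0, 0]]])

```text
time: 23.75
position: [483.7, 192.0, 215.6]
eef_rot: [0.0, -3.141, 0.001]
ft_force: [-0.6, -0.7, -0.3]
gripper_width: 0.419
gripper_force: 0.0
```

Run:
```python
from h import *
K,T=cam('wrist'); S=1.5; im=cv2.resize(grab_frame('wrist')[:,:,::-1].copy(),None,fx=S,fy=S,interpolation=cv2.INTER_CUBIC)
def L(a,b,c): cv2.line(im,*[tuple((proj(K,T,p)*S).round().astype(int).tolist()) for p in(a,b)],c,1)
for y in(72,24,-24,-72):
    L([*jig(-55,y),45.6],[*jig(55,y),45.6],(0,0,255))
    L([*jig(-55,y-16),61.6],[*jig(-55,y+16),61.6],(0,160,0)); L([*jig(-49,y-16),61.6],[*jig(-49,y+16),61.6],(255,0,0))
cv2.imwrite('pics/w9.png',im); print(cur()[:3,3].round(1))
```

```text
[483.6 191.8 215.1]
```

View pics/w9.png

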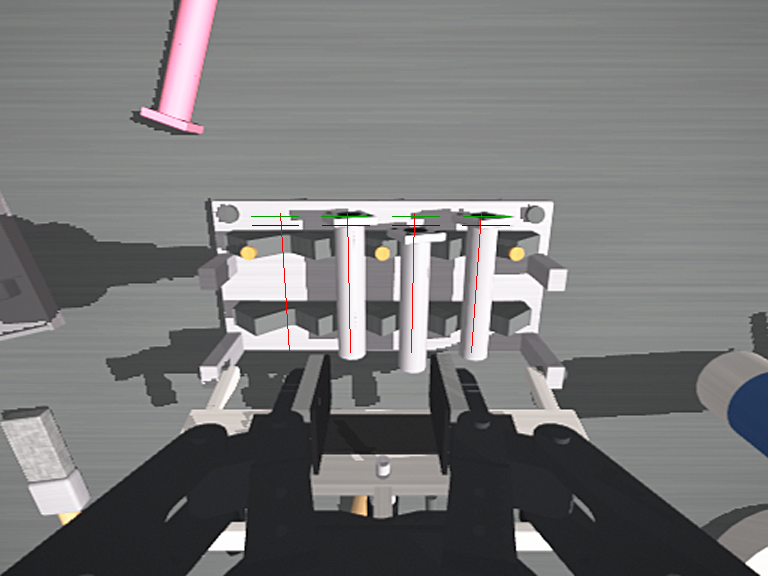

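```bash
cat > axprof.py <<'E'
from h import *
K,T=cam('wrist'); im=cv2.cvtColor(grab_frame('wrist'),cv2.COLOR_RGB2GRAY).astype(np.float32)
xs=np.arange(-75,85,.5); P={}
for y in(72,24,-24):
    acc=[]
    for dy in(-3,0,3):
        q=proj(K,T,np.array([[*jig(x,y+dy),56] for x in xs])).astype(np.float32); acc.append(cv2.remap(im,q[:,0][None],q[:,1][None],cv2.INTER_LINEAR)[0])
    I=np.mean(acc,0); g=np.gradient(cv2.GaussianBlur(I[None],(7,1),1.2)[0]); P[y]=I
    a=g*(np.abs(xs+45)<28); b=g*(np.abs(xs-60)<20); print(y,'rise at',xs[a.argmax()],'tail fall at',xs[b.argmin()])
A=cur(); U=H(down(YJ),[*jig(0,24),100]); plan(A,U);
E
python3 axprof.py
```

```text
72 rise at -52.0 tail fall at 56.5
24 rise at -41.5 tail fall at 67.0
-24 rise at -53.5 tail fall at 55.5
3 x [-0.00681, 0.00776, 0.03828] [-0.0002, -0.0006, -0.0002]
```

Emit:
play_rows(rows=[[[0.036, -0.0068, 0.0077, 0.0383, 0, 0, 0], [0.036, -0.0068, 0.0077, 0.0383, 0, 0, 0], [0.036, -0.0068, 0.0077, 0.0383, 0, 0, 0], [0.036, 0, 0, 0, 0, 0, 0], [0.036, 0, 0, 0.03, 0, 0, 0]]])

```text
time: 24.35
position: [505.8, 215.6, 72.2]
eef_rot: [0.001, 3.14, 0.001]
ft_force: [-0.3, -0.6, -0.7]
gripper_width: 0.423
gripper_force: 0.0
```

Emit:
play_rows(rows=[[[0.036, 0, 0, 0.03, 0, 0, 0], [0.036, 0, 0, 0.0088, 0, 0, 0], [0.0, 0, 0, 0, 0, 0, 0], [0.0, 0, 0, 0, 0, 0, 0], [0.0, 0, 0, 0, 0, 0, 0]]])

```text
time: 24.85
position: [503.6, 216.1, 33.6]
eef_rot: [-0.001, -3.14, -0.001]
ft_force: [-8.9, 12.0, -2.4]
gripper_width: 0.232
gripper_force: 58.6
```

Emit:
play_rows(rows=[[[0.0, 0, 0, -0.008, 0, 0, 0], [0.0, 0.006, 0, 0, 0, 0, 0], [0.0, 0.0052, 0, 0, 0, 0, 0], [0.0, 0, 0, 0.008, 0, 0, 0], [0.0, 0, 0, 0, 0, 0, 0]]])

```text
time: 25.35
position: [493.6, 216.7, 32.2]
eef_rot: [0.001, 3.14, 0.002]
ft_force: [-5.5, 16.5, 6.4]
gripper_width: 0.237
gripper_force: 61.9
```

Emit:
play_rows(rows=[[[0.036, 0, 0, 0, 0, 0, 0], [0.036, 0, 0, 0, 0, 0, 0], [0.036, 0, 0, -0.01, 0, 0, 0], [0.036, 0, 0, -0.045, 0, 0, 0], [0.036, 0, 0, -0.045, 0, 0, 0]]])

```text
time: 25.85
position: [492.6, 215.0, 133.0]
eef_rot: [-0.001, -3.139, 0.001]
ft_force: [1.9, 0.0, -0.1]
gripper_width: 0.424
gripper_force: 0.0
```

Emit:
play_rows(rows=[[[0.036, 0.01, -0.012, -0.045, 0, 0, 0], [0.036, 0, -0.012, -0.04, 0, 0, 0], [0.036, 0, 0, 0, 0, 0, 0], [0.036, 0, 0, 0, 0, 0, 0]]])

```text
time: 26.25
position: [483.9, 191.3, 218.5]
eef_rot: [0.002, 3.139, 0.001]
ft_force: [-0.1, 0.6, -0.3]
gripper_width: 0.418
gripper_force: 0.0
```

```bash
python3 axprof.py
python3 - <<'E'
from h import *
import meas
for y in (72,24,-24):
    m=meas.meas(jig,45.6,y,np.linspace(-20,45,14)); print(y,m[:,2],np.median(m[:,3]))
print(cur()[:3,3].round(1))
E
```

```text
72 rise at -52.5 tail fall at 56.0
24 rise at -51.5 tail fall at 57.0
-24 rise at -54.0 tail fall at 55.5
3 x [-0.0069, 0.00789, 0.03911] [0.0, 0.0001, -0.0002]
72 [ 2.25  3.   -4.75 -7.5  -7.25 -5.   -4.75  1.    1.25  1.    1.    0.5
  2.75  3.  ] 22.75
24 [-0.25 -0.25  0.    0.    0.   -0.25  0.    1.    1.25  1.25  3.    0.25
  0.    1.75] 24.0
-24 [2.25 2.25 2.5  2.5  2.25 2.25 2.   1.25 1.5  1.25 1.25 1.5  2.25 3.5 ] 19.5
[482.7 191.4 216. ]
```

Run:
```python
from h import *
A=cur(); M=A.copy(); M[2,3]=270; plan(A,M,2); B=H(down(np.pi/2),[632,239.5,268]); plan(M,B,12)
S=expm(np.real(logm(np.linalg.solve(M,B)))/12)
for i in range(13): print(M[:3,3].round(0),end=' '); M=M@S
```

```text
2 x [5e-05, -2e-05, -0.02698] [0.0, -0.0, -0.0]
12 x [-0.00745, 0.01245, 0.00015] [-0.0002, -0.0001, 0.1309]
[483. 191. 270.] [490. 204. 270.] [499. 215. 270.] [510. 225. 269.] [521. 234. 269.] [534. 241. 269.] [547. 246. 269.] [561. 250. 269.] [576. 252. 269.] [590. 251. 268.] [605. 249. 268.] [619. 245. 268.] [632. 239. 268.]
```

Emit:
play_rows(rows=[[[0.025, 0, 0, -0.027, 0, 0, 0], [0.025, 0, 0, -0.027, 0, 0, 0], [0.025, -0.0075, 0.0125, 0, 0, 0, 0.131], [0.025, -0.0075, 0.0125, 0, 0, 0, 0.131], [0.025, -0.0075, 0.0125, 0, 0, 0, 0.131]]])

```text
time: 26.95
position: [510.3, 226.1, 270.2]
eef_rot: [-0.621, -3.078, 0.001]
ft_force: [0.3, -0.3, -0.0]
gripper_width: 0.295
gripper_force: 0.0
```

Emit:
play_rows(rows=[[[0.025, -0.0075, 0.0125, 0, 0, 0, 0.131], [0.025, -0.0075, 0.0125, 0, 0, 0, 0.131], [0.025, -0.0075, 0.0125, 0, 0, 0, 0.131], [0.025, -0.0075, 0.0125, 0, 0, 0, 0.131], [0.025, -0.0075, 0.0125, 0, 0, 0, 0.131]]])

```text
time: 27.45
position: [577.1, 252.2, 269.6]
eef_rot: [-1.578, -2.715, 0.003]
ft_force: [0.1, 0.4, 0.7]
gripper_width: 0.291
gripper_force: 0.0
```

Emit:
play_rows(rows=[[[0.025, -0.0075, 0.0125, 0, 0, 0, 0.131], [0.025, -0.0075, 0.0125, 0, 0, 0, 0.131], [0.025, -0.0075, 0.0125, 0, 0, 0, 0.131], [0.025, -0.0075, 0.0125, 0, 0, 0, 0.13], [0.025, 0, 0, 0, 0, 0, 0]]])

```text
time: 27.95
position: [634.3, 238.9, 269.3]
eef_rot: [-2.226, -2.216, 0.003]
ft_force: [-0.1, 0.8, -0.4]
gripper_width: 0.291
gripper_force: 0.0
```

Emit:
play_rows(rows=[[[0.025, 0, 0, 0, 0, 0, 0], [0.025, 0, 0, 0, 0, 0, 0]]])

```text
time: 28.15
position: [632.7, 239.8, 270.4]
eef_rot: [-2.218, -2.224, 0.002]
ft_force: [0.1, 0.4, -0.5]
gripper_width: 0.295
gripper_force: 0.0
```

Run:
```python
from h import *
K,T=cam('wrist'); im=grab_frame('wrist'); cv2.imwrite('pics/u2.png',im[:,:,::-1])
A=cur(); print(A[:3].round(3)); plan(A,H(down(np.pi/2),[632,239.5,168]),3)
```

```text
[[-2.00000e-03  1.00000e+00 -1.00000e-03  6.32746e+02]
 [ 1.00000e+00  2.00000e-03 -0.00000e+00  2.39762e+02]
 [-0.00000e+00 -1.00000e-03 -1.00000e+00  2.70710e+02]]
3 x [-8e-05, -0.00023, 0.03424] [-0.0003, 0.0001, 0.0007]
```

Emit:
play_rows(rows=[[[0.025, 0, -0.0002, 0.0343, 0, 0, 0], [0.025, 0, -0.0002, 0.0343, 0, 0, 0], [0.025, 0, -0.0002, 0.0343, 0, 0, 0], [0.025, 0, 0, 0, 0, 0, 0], [0.0, 0, 0, 0, 0, 0, 0]]], newtons=30)

```text
time: 28.7
position: [632.5, 239.7, 168.7]
eef_rot: [-2.22, -2.222, 0.001]
ft_force: [-20.3, -1.6, -7.7]
gripper_width: 0.14
gripper_force: 13.3
```

Emit:
play_rows(rows=[[[0.0, 0, 0, 0, 0, 0, 0], [0.0, 0, 0, 0, 0, 0, 0], [0.0, 0, 0, 0, 0, 0, 0]]])

```text
time: 29.0
position: [631.9, 239.7, 168.9]
eef_rot: [-2.221, -2.221, 0.002]
ft_force: [-6.7, 0.5, -15.2]
gripper_width: 0.126
gripper_force: 29.5
```

Run:
```python
from h import *
A=cur(); print(A[:3,3].round(1)); g=A[:3,3]+[0,0,19]; print(np.arctan2(g[2]-64,565.9-g[0])-.2626, np.hypot(g[2]-64,565.9-g[0]))
ph=.2626+np.r_[np.linspace(1.8,.12,15),.08,.05,.03]; P=np.c_[-138.75*np.cos(ph),138.75*np.sin(ph)]; d=np.diff(P,axis=0)
for a in d: print('%.4f %.4f'%(a[0]/1000,-a[1]/1000))
```

```text
[631.9 239.7 168.9]
1.7975367283305168 140.38682466708977
-0.0151 -0.0070
-0.0158 -0.0051
-0.0163 -0.0032
-0.0166 -0.0012
-0.0166 0.0008
-0.0164 0.0028
-0.0160 0.0047
-0.0153 0.0066
-0.0144 0.0084
-0.0133 0.0100
-0.0120 0.0116
-0.0105 0.0129
-0.0089 0.0141
-0.0071 0.0150
-0.0020 0.0052
-0.0013 0.0039
-0.0008 0.0026
```

Emit:
play_rows(rows=[[[0.0, 0, -0.0151, -0.007, 0, 0, 0], [0.0, 0, -0.0158, -0.0051, 0, 0, 0], [0.0, 0, -0.0163, -0.0032, 0, 0, 0], [0.0, 0, -0.0166, -0.0012, 0, 0, 0], [0.0, 0, -0.0166, 0.0008, 0, 0, 0]]])

```text
time: 29.5
position: [553.7, 240.0, 187.4]
eef_rot: [2.219, 2.219, 0.009]
ft_force: [6.7, -2.8, 2.2]
gripper_width: 0.123
gripper_force: 30.2
```

Emit:
play_rows(rows=[[[0.0, 0, -0.0164, 0.0028, 0, 0, 0], [0.0, 0, -0.016, 0.0047, 0, 0, 0], [0.0, 0, -0.0153, 0.0066, 0, 0, 0], [0.0, 0, -0.0144, 0.0084, 0, 0, 0], [0.0, 0, -0.0133, 0.01, 0, 0, 0]]])

```text
time: 30.0
position: [478.0, 240.3, 154.3]
eef_rot: [2.22, 2.22, 0.009]
ft_force: [2.8, 0.3, -0.1]
gripper_width: 0.123
gripper_force: 31.6
```

Emit:
play_rows(rows=[[[0.0, 0, -0.012, 0.0116, 0, 0, 0], [0.0, 0, -0.0105, 0.0129, 0, 0, 0], [0.0, 0, -0.0089, 0.0141, 0, 0, 0], [0.0, 0, -0.0071, 0.015, 0, 0, 0], [0.0, 0, -0.002, 0.0052, 0, 0, 0]]])

```text
time: 30.5
position: [436.5, 240.3, 93.9]
eef_rot: [2.221, 2.221, 0.004]
ft_force: [-4.3, 4.5, 4.8]
gripper_width: 0.124
gripper_force: 33.3
```

Emit:
play_rows(rows=[[[0.0, 0, -0.0013, 0.0039, 0, 0, 0], [0.0, 0, 0, 0, 0, 0, 0], [0.0, 0, 0, 0, 0, 0, 0]]])

```text
time: 30.8
position: [435.2, 240.2, 90.0]
eef_rot: [-2.222, -2.221, -0.002]
ft_force: [-5.7, 6.1, -4.5]
gripper_width: 0.129
gripper_force: 32.6
```

Emit:
play_rows(rows=[[[0.0, 0, -0.001, 0.003, 0, 0, 0], [0.0, 0, -0.0007, 0.0025, 0, 0, 0], [0.0, 0, 0, 0, 0, 0, 0]]])

```text
time: 31.1
position: [433.5, 240.2, 84.5]
eef_rot: [-2.222, -2.221, -0.002]
ft_force: [-5.3, 6.2, -5.0]
gripper_width: 0.125
gripper_force: 32.9
```

Emit:
play_rows(rows=[[[0.0, 0, -0.0003, 0.0015, 0, 0, 0], [0.0, 0, 0, 0, 0, 0, 0], [0.0, 0, -0.0002, 0.001, 0, 0, 0], [0.0, 0, 0, 0, 0, 0, 0]]])

```text
time: 31.5
position: [432.9, 240.2, 82.2]
eef_rot: [-2.222, -2.221, -0.002]
ft_force: [-7.7, 7.6, 0.9]
gripper_width: 0.129
gripper_force: 33.5
```

Emit:
play_rows(rows=[[[0.0, 0, 0, 0.001, 0, 0, 0], [0.0, 0, 0, 0, 0, 0, 0]]])

```text
time: 31.7
position: [432.6, 240.2, 81.1]
eef_rot: [-2.222, -2.221, -0.001]
ft_force: [-10.1, 8.1, 1.3]
gripper_width: 0.125
gripper_force: 33.6
```

Emit:
play_rows(rows=[[[0.0, 0, 0, 0.001, 0, 0, 0], [0.0, 0, 0, 0, 0, 0, 0]]])

```text
time: 31.9
position: [432.6, 240.1, 80.6]
eef_rot: [-2.222, -2.221, -0.001]
ft_force: [-12.9, 6.9, 15.9]
gripper_width: 0.122
gripper_force: 35.0
```

Emit:
play_rows(rows=[[[0.0, 0, 0, 0.001, 0, 0, 0], [0.0, 0, 0, 0, 0, 0, 0]]])

```text
time: 32.1
position: [432.6, 240.2, 80.3]
eef_rot: [-2.222, -2.221, -0.002]
ft_force: [-17.5, 4.1, 34.3]
gripper_width: 0.127
gripper_force: 36.9
```

Emit:
play_rows(rows=[[[0.0, 0, 0, -0.002, 0, 0, 0], [0.025, 0, 0, 0, 0, 0, 0], [0.025, 0, 0, 0, 0, 0, 0], [0.025, 0, 0, -0.02, 0, 0, 0], [0.025, 0, 0, -0.045, 0, 0, 0]]])

```text
time: 32.6
position: [431.8, 238.8, 143.7]
eef_rot: [-2.221, -2.22, 0.007]
ft_force: [1.8, 1.2, 0.3]
gripper_width: 0.294
gripper_force: 0.0
```

Run:
```python
from h import *
A=cur(); print(A[:3,3].round(1)); plan(A,H(down(np.pi-.3),[*jig(-28,0),200]),10)
```

```text
[431.8 238.8 143.7]
10 x [-0.00686, 0.00119, -0.00562] [-0.0005, -0.0001, -0.1271]
```

Emit:
play_rows(rows=[[[0.025, -0.0069, 0.0012, -0.0056, 0, 0, -0.127], [0.025, -0.0069, 0.0012, -0.0056, 0, 0, -0.127], [0.025, -0.0069, 0.0012, -0.0056, 0, 0, -0.127], [0.025, -0.0069, 0.0012, -0.0056, 0, 0, -0.127], [0.025, -0.0069, 0.0012, -0.0056, 0, 0, -0.127]]])

```text
time: 33.1
position: [447.7, 207.9, 173.6]
eef_rot: [1.41, 2.806, 0.001]
ft_force: [-0.1, 0.5, -0.2]
gripper_width: 0.29
gripper_force: 0.0
```

Emit:
play_rows(rows=[[[0.025, -0.0069, 0.0012, -0.0056, 0, 0, -0.127], [0.025, -0.0069, 0.0012, -0.0056, 0, 0, -0.127], [0.025, -0.0069, 0.0012, -0.0056, 0, 0, -0.127], [0.025, -0.0069, 0.0012, -0.0056, 0, 0, -0.127], [0.025, -0.0069, 0.0012, -0.0056, 0, 0, -0.127]]])

```text
time: 33.6
position: [477.9, 191.1, 201.6]
eef_rot: [0.463, 3.106, 0.001]
ft_force: [0.5, 1.6, -0.9]
gripper_width: 0.292
gripper_force: 0.0
```

Emit:
play_rows(rows=[[[0.025, 0, 0, 0, 0, 0, 0], [0.025, 0, 0, 0, 0, 0, 0]]])

```text
time: 33.8
position: [477.4, 191.3, 200.9]
eef_rot: [0.478, 3.104, 0.0]
ft_force: [-0.8, -0.1, -0.3]
gripper_width: 0.288
gripper_force: 0.0
```

```bash
cat > wing.py <<'E'
from h import *
def wing(im,K,T,y,z=94):
    # rectify plane z around the knob, 4 px/mm, keep dark blob at centre
    n=361; g=np.linspace(-45,45,n); X,Y=np.meshgrid(g,g)  # cols: jig x, rows: jig y
    c=np.array(jig(-28,y)); P=np.stack([c[0]+X,c[1]+Y,np.full_like(X,z)],-1).reshape(-1,3)
    q=proj(K,T,P).reshape(n,n,2).astype(np.float32); r=cv2.remap(cv2.cvtColor(im,cv2.COLOR_RGB2GRAY),q[...,0],q[...,1],cv2.INTER_LINEAR)
    m=((r<60)*255).astype(np.uint8); k,lab,st,ce=cv2.connectedComponentsWithStats(m)
    d=[(np.hypot(*(ce[i]-180)) if st[i,4]>1500 else 999) for i in range(k)]; d[0]=999
    i=int(np.argmin(d)); (cx,cy),(w,h),a=cv2.minAreaRect(np.argwhere(lab==i)[:,::-1].astype(np.float32))
    if w<h: a+=90
    return np.round([(cx-180)/4,(cy-180)/4,max(w,h)/4,min(w,h)/4],1), (a+90)%180-90, r
if __name__=='__main__':
    K,T=cam('wrist'); im=grab_frame('wrist'); R_=[]
    for y in(96,0,-96):
        try: p,a,r=wing(im,K,T,y); print(y,p,'yaw deg %.1f rad %.3f'%(a,np.radians(a))); R_.append(r)
        except Exception as e: print(y,e)
    pic=np.hstack([cv2.resize(r,(260,260)) for r in R_]); s=cv2.resize(cv2.cvtColor(im,cv2.COLOR_RGB2GRAY),(430,322)); c=np.zeros((260+322,780),np.uint8)
    c[:260,:pic.shape[1]]=pic; c[260:,:430]=s; cv2.imwrite('pics/k1.png',c); print(cur()[:3].round(3))
E
python3 wing.py
```

```text
96 [ 1.6  1.3 53.9 26.9] yaw deg -14.5 rad -0.253
0 [ 1.5  1.9 55.9 22.8] yaw deg -7.4 rad -0.129
-96 [ -5.9 -14.5 104.9  70.4] yaw deg -39.7 rad -0.693
[[-9.54000e-01  3.00000e-01  0.00000e+00  4.77045e+02]
 [ 3.00000e-01  9.54000e-01  0.00000e+00  1.91332e+02]
 [-0.00000e+00  0.00000e+00 -1.00000e+00  2.00716e+02]]
```

View pics/k1.png

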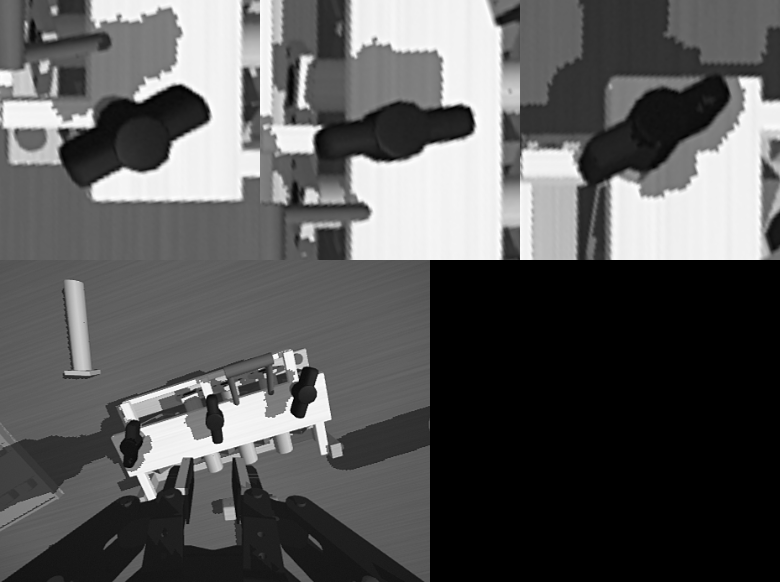

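Run:
```python
from h import *
A=cur(); x,y=jig(-28,0); plan(A,H(down(np.pi-.14),[x+.6,y+.6,77]),5); print(x,y)
```

```text
5 x [0.00011, 2e-05, 0.02474] [0.0, 0.0, -0.033]
475.92775364437307 190.9766886348689
```

Emit:
play_rows(rows=[[[0.027, 0.0001, 0, 0.0247, 0, 0, -0.033], [0.027, 0.0001, 0, 0.0247, 0, 0, -0.033], [0.027, 0.0001, 0, 0.0247, 0, 0, -0.033], [0.027, 0.0001, 0, 0.0247, 0, 0, -0.033], [0.027, 0.0001, 0, 0.0247, 0, 0, -0.033]]])

```text
time: 34.35
position: [476.3, 191.6, 76.2]
eef_rot: [-0.216, -3.134, 0.0]
ft_force: [-0.5, -0.3, -0.6]
gripper_width: 0.314
gripper_force: 0.0
```

Emit:
play_rows(rows=[[[0.027, 0, 0, 0, 0, 0, 0], [0.0, 0, 0, 0, 0, 0, 0], [0.0, 0, 0, 0, 0, 0, 0], [0.0, 0, 0, 0, 0, 0, 0]]], newtons=40)

```text
time: 34.75
position: [476.7, 193.1, 78.2]
eef_rot: [0.218, 3.134, 0.003]
ft_force: [-4.1, 21.6, -12.8]
gripper_width: 0.137
gripper_force: 41.4
```

```bash
cat > st.py <<'E'
from h import *
o=get_obs(); A=cur(); print(A[:3,3].round(1),'yaw %.3f'%np.arctan2(A[1,0],A[0,0]),'F',np.round(o['ft_force'],1),'M',np.round(o['wrist_torque'],2),'w %.3f f %.1f q6 %.2f'%(o['gripper_width'],o['gripper_force'],o['joint_positions'][5]))
E
python3 st.py
```

```text
[476.7 193.1  78.2] yaw 3.002 F [ -4.1  21.6 -12.8] M [ 3.18  0.88 -0.05] w 0.137 f 41.4 q6 -1.11
```

Emit:
play_rows(rows=[[[0.0, 0.0002, 0.0015, 0, 0, 0, 0], [0.0, 0, 0, 0, 0, 0, 0]]])

```text
time: 34.95
position: [476.7, 193.4, 78.2]
eef_rot: [0.216, 3.134, 0.001]
ft_force: [-3.6, 6.1, -1.9]
gripper_width: 0.134
gripper_force: 43.2
```

```bash
python3 st.py
```

```text
[476.7 193.4  78.2] yaw 3.004 F [-3.6  6.1 -1.9] M [ 0.73  0.79 -0.07] w 0.134 f 43.2 q6 -1.11
```

Emit:
play_rows(rows=[[[0.0, 0, 0, 0, 0, 0, 0.14], [0.0, 0, 0, 0, 0, 0, 0.14], [0.0, 0, 0, 0, 0, 0, 0.14], [0.0, 0, 0, 0, 0, 0, 0.14], [0.0, 0, 0, 0, 0, 0, 0.14]]])

```text
time: 35.45
position: [476.7, 193.4, 78.2]
eef_rot: [-1.286, -2.866, -0.001]
ft_force: [-4.5, 7.9, -1.8]
gripper_width: 0.133
gripper_force: 43.5
```

```bash
python3 st.py
```

```text
[476.7 193.4  78.2] yaw 2.298 F [-4.5  7.9 -1.8] M [0.95 1.11 0.08] w 0.133 f 43.5 q6 -0.40
```

Emit:
play_rows(rows=[[[0.0, 0, 0, 0, 0, 0, 0.14], [0.0, 0, 0, 0, 0, 0, 0.14], [0.0, 0, 0, 0, 0, 0, 0.14], [0.0, 0, 0, 0, 0, 0, 0.14], [0.0, 0, 0, 0, 0, 0, 0.14]]])

```text
time: 35.95
position: [476.7, 193.5, 78.1]
eef_rot: [-2.191, -2.251, -0.001]
ft_force: [-5.4, 9.1, -3.2]
gripper_width: 0.133
gripper_force: 43.3
```

```bash
python3 st.py
```

```text
[476.7 193.5  78.1] yaw 1.598 F [-5.4  9.1 -3.2] M [1.13 1.09 0.09] w 0.133 f 43.3 q6 0.30
```

Emit:
play_rows(rows=[[[0.0, 0, 0, 0, 0, 0, 0.14], [0.0, 0, 0, 0, 0, 0, 0.14], [0.0, 0, 0, 0, 0, 0, 0.14], [0.0, 0, 0, 0, 0, 0, 0.14]]])

```text
time: 36.35
position: [476.7, 193.5, 78.0]
eef_rot: [-2.727, -1.558, -0.001]
ft_force: [-2.9, 8.0, -5.6]
gripper_width: 0.13
gripper_force: 43.1
```

```bash
python3 st.py
```

```text
[476.7 193.5  78. ] yaw 1.038 F [-2.9  8.  -5.6] M [1.26 1.14 0.12] w 0.130 f 43.1 q6 0.86
```

Emit:
play_rows(rows=[[[0.0, 0, 0, 0, 0, 0, 0.07], [0.0, 0, 0, 0, 0, 0, 0.07], [0.0, 0, 0, 0, 0, 0, 0.07]]])

```text
time: 36.65
position: [476.8, 193.5, 78.1]
eef_rot: [-2.874, -1.268, -0.001]
ft_force: [-3.8, 9.3, -3.5]
gripper_width: 0.13
gripper_force: 43.2
```

```bash
python3 st.py
```

```text
[476.8 193.5  78.1] yaw 0.831 F [-3.8  9.3 -3.5] M [1.19 1.   0.03] w 0.130 f 43.2 q6 1.07
```

Emit:
play_rows(rows=[[[0.0, 0, 0, 0, 0, 0, 0.06], [0.0, 0, 0, 0, 0, 0, 0.06], [0.0, 0, 0, 0, 0, 0, 0.05]]])

```text
time: 36.95
position: [476.8, 193.4, 78.1]
eef_rot: [-2.971, -1.022, -0.001]
ft_force: [-3.5, 7.8, -2.7]
gripper_width: 0.13
gripper_force: 65.4
```

```bash
python3 st.py
```

```text
[476.8 193.4  78.1] yaw 0.663 F [-3.5  7.8 -2.7] M [1.21 0.93 1.53] w 0.130 f 65.4 q6 1.23
```

Emit:
play_rows(rows=[[[0.0, 0, 0, 0, 0, 0, 0.04], [0.0, 0, 0, 0, 0, 0, 0.03], [0.0, 0, 0, 0, 0, 0, 0]]])

```text
time: 37.25
position: [476.8, 193.4, 78.2]
eef_rot: [3.003, 0.922, 0.001]
ft_force: [-3.5, 8.6, -0.8]
gripper_width: 0.132
gripper_force: 97.1
```

```bash
python3 st.py
```

```text
[476.8 193.4  78.2] yaw 0.596 F [-3.5  8.6 -0.8] M [1.19 0.94 2.5 ] w 0.132 f 97.1 q6 1.30
```

Emit:
play_rows(rows=[[[0.0, 0, 0, 0, 0, 0, 0.03], [0.0, 0, 0, 0, 0, 0, 0.0]]])

```text
time: 37.45
position: [475.7, 192.7, 78.0]
eef_rot: [3.016, 0.876, -0.003]
ft_force: [-8.4, 0.9, 1.1]
gripper_width: 0.134
gripper_force: 117.9
```

```bash
python3 st.py
```

```text
[475.7 192.7  78. ] yaw 0.565 F [-8.4  0.9  1.1] M [-0.1   1.47  1.44] w 0.134 f 117.9 q6 1.33
```

Emit:
play_rows(rows=[[[0.0, 0, 0, 0, 0, 0, -0.08], [0.027, 0, 0, 0, 0, 0, 0], [0.027, 0, 0, 0, 0, 0, 0], [0.027, 0, 0, -0.04, 0, 0, 0], [0.027, 0, 0, -0.045, 0, 0, 0]]], newtons=40)

```text
time: 37.95
position: [476.1, 192.5, 162.7]
eef_rot: [2.981, 0.993, -0.004]
ft_force: [1.2, 1.1, 0.8]
gripper_width: 0.32
gripper_force: 0.0
```

Run:
```python
from h import *
A=cur(); print(A[:3,3]); B=H(down(np.pi-.4),[476.8,289.4,190]); plan(A,B,15)
S=expm(np.real(logm(np.linalg.solve(A,B)))/15)
for i in range(16): print(A[:3,3].round(0),end=' '); A=A@S
```

```text
[476.14276234 192.53277764 162.65719187]
15 x [0.00779, 0.00045, -0.00183] [-0.0002, 0.0, -0.1399]
[476. 193. 163.] [483. 197. 164.] [489. 202. 166.] [494. 208. 168.] [498. 215. 170.] [501. 222. 172.] [503. 229. 174.] [504. 237. 175.] [504. 245. 177.] [503. 252. 179.] [501. 260. 181.] [498. 267. 183.] [494. 274. 185.] [489. 280. 186.] [483. 285. 188.] [477. 289. 190.]
```

Emit:
play_rows(rows=[[[0.027, 0.0078, 0.0005, -0.0018, 0, 0, -0.14], [0.027, 0.0078, 0.0005, -0.0018, 0, 0, -0.14], [0.027, 0.0078, 0.0005, -0.0018, 0, 0, -0.14], [0.027, 0.0078, 0.0005, -0.0018, 0, 0, -0.14], [0.027, 0.0078, 0.0005, -0.0018, 0, 0, -0.14]]])

```text
time: 38.45
position: [502.6, 222.2, 172.1]
eef_rot: [2.454, 1.961, 0.002]
ft_force: [0.5, 0.5, -0.3]
gripper_width: 0.319
gripper_force: 0.0
```

Emit:
play_rows(rows=[[[0.027, 0.0078, 0.0005, -0.0018, 0, 0, -0.14], [0.027, 0.0078, 0.0005, -0.0018, 0, 0, -0.14], [0.027, 0.0078, 0.0005, -0.0018, 0, 0, -0.14], [0.027, 0.0078, 0.0005, -0.0018, 0, 0, -0.14], [0.027, 0.0078, 0.0005, -0.0018, 0, 0, -0.14]]])

```text
time: 38.95
position: [502.7, 260.7, 181.0]
eef_rot: [1.632, 2.683, 0.002]
ft_force: [-0.1, 0.4, -0.6]
gripper_width: 0.315
gripper_force: 0.0
```

Emit:
play_rows(rows=[[[0.027, 0.0078, 0.0005, -0.0018, 0, 0, -0.14], [0.027, 0.0078, 0.0005, -0.0018, 0, 0, -0.14], [0.027, 0.0078, 0.0005, -0.0018, 0, 0, -0.14], [0.027, 0.0078, 0.0005, -0.0018, 0, 0, -0.14], [0.027, 0.0078, 0.0005, -0.0018, 0, 0, -0.14]]])

```text
time: 39.45
position: [478.0, 290.2, 190.0]
eef_rot: [0.613, 3.08, 0.001]
ft_force: [0.2, 0.5, -0.5]
gripper_width: 0.319
gripper_force: 0.0
```

Emit:
play_rows(rows=[[[0.027, 0, 0, 0, 0, 0, 0], [0.027, 0, 0, 0, 0, 0, 0]]])

```text
time: 39.65
position: [478.2, 289.9, 189.7]
eef_rot: [0.626, 3.078, 0.001]
ft_force: [0.2, -0.1, -0.1]
gripper_width: 0.319
gripper_force: 0.0
```

```bash
cat > wang.py <<'E'
from h import *
import wing,sys
# dark-pixel principal axis in a 26 mm disc at knob centre given (world)
K,T=cam('wrist'); im=grab_frame('wrist'); g=np.linspace(-27,27,217); X,Y=np.meshgrid(g,g)
G=cv2.cvtColor(im,cv2.COLOR_RGB2GRAY)
def one(cx,cy,z):
    q=proj(K,T,np.stack([cx+X,cy+Y,np.full_like(X,z)],-1).reshape(-1,3)).reshape(*X.shape,2).astype(np.float32)
    r=cv2.remap(G,q[...,0],q[...,1],cv2.INTER_LINEAR); m=(r<60)&(np.hypot(X,Y)<27); 
    k,lab,st,_=cv2.connectedComponentsWithStats(m.astype(np.uint8)); i=1+int(st[1:,4].argmax()); m=lab==i
    x,y=X[m],Y[m]; C=np.cov(x,y); w,v=np.linalg.eigh(C); d=v[:,1]*np.sign(v[0,1]); return np.arctan2(d[1],d[0]),x.mean(),y.mean(),2*np.sqrt(3*w),r
for z in(94,102): a,mx,my,s,r=one(float(sys.argv[1]),float(sys.argv[2]),z); print(z,'yaw %.3f mean %.1f %.1f'%(a,mx,my),s.round(1))
cv2.imwrite('pics/w_%s.png'%sys.argv[2],r)
E
python3 wang.py 476.8 289.4; python3 wang.py 476.8 193.4; python3 st.py
```

```text
94 yaw -0.483 mean -0.1 -1.4 [14.7 49. ]
102 yaw -0.482 mean -1.3 -0.9 [14.1 48.2]
94 yaw 0.758 mean 0.5 -2.4 [24.5 47.4]
102 yaw 0.770 mean -2.4 1.3 [23.5 47.6]
[478.2 289.7 189.4] yaw 2.741 F [0.3 0.  0.6] M [-0.02 -0.    0.07] w 0.319 f 0.0 q6 -0.68
```

```bash
cat > asc.py <<'E'
import cv2,sys,numpy as np
r=cv2.resize(cv2.imread('pics/w_%s.png'%sys.argv[1],0),(54,27),interpolation=cv2.INTER_AREA)
for l in r: print(''.join('#' if v<28 else '+' if v<45 else '-' if v<70 else '.' if v<140 else ' ' for v in l))
E
python3 asc.py 193.4; python3 asc.py 289.4
```

```text
--------..                                            
--------..                                            
--------.......                                       
----------++++#-.                                     
-------+++---++##-.                                   
------++-------++##-..                                
-----+++--------++####..  .....                       
----++++++-------+#####+-+#####+-..                   
---++++++++-------++###############.                  
---++++++++++----++#################-                 
..-++++++++++++######################.                
   .+++++++++++####++################.                
     .-+++++++#####++################-                
       .+++++#######++###############-.               
        ..-+#########+++###############-.             
        ....-##########++++#############+-.           
        ..  .+###################+++##+++##-.         
..........  .+###################++++#+++####+.       
            .+######################+#+########-.     
            ..-##########++####################-.     

[... 1063 characters left out ...]
+----------+--+---++-.              
          ..-++++++----------------++.                
       ..-+++++++--+--------------++.                 
   ..-+++++++-------------------++-.                  
 .##+++++------------+--------++-.                    
.##+++-----------++-+++++-..                          
-#++++--------+-..                                    
.++++++---+-..                                        
.--+++++--.                                           
.---......                                            
.--.. .                                               
.--.                                                  
.--.                                                  
...
```

Run:
```python
from h import *
plan(cur(),H(down(2.66),[476.8,288.9,77.5]),4)
```

```text
4 x [0.00025, -0.00034, 0.02798] [0.0001, 0.0001, 0.0202]
```

Emit:
play_rows(rows=[[[0.027, 0.0002, -0.0003, 0.028, 0, 0, 0.02], [0.027, 0.0002, -0.0003, 0.028, 0, 0, 0.02], [0.027, 0.0002, -0.0003, 0.028, 0, 0, 0.02], [0.027, 0.0002, -0.0003, 0.028, 0, 0, 0.02], [0.027, 0, 0, 0, 0, 0, 0]]])

```text
time: 40.25
position: [474.9, 287.8, 74.3]
eef_rot: [-0.745, -3.048, 0.006]
ft_force: [1.3, 0.2, 0.6]
gripper_width: 0.313
gripper_force: 0.0
```

Emit:
play_rows(rows=[[[0.0, 0, 0, 0, 0, 0, 0], [0.0, 0, 0, 0, 0, 0, 0], [0.0, 0, 0, 0, 0, 0, 0], [0.0, 0, 0, 0, 0, 0, 0]]], newtons=40)

```text
time: 40.65
position: [477.0, 289.4, 78.0]
eef_rot: [0.741, 3.052, 0.001]
ft_force: [1.7, 2.2, -7.1]
gripper_width: 0.128
gripper_force: 42.4
```

```bash
python3 st.py
```

```text
[477.  289.4  78. ] yaw 2.665 F [ 1.7  2.2 -7.1] M [-0.04 -0.   -0.01] w 0.128 f 42.4 q6 -0.60
```

Well centred. Turn clockwise.

Emit:
play_rows(rows=[[[0.0, 0, 0, 0, 0, 0, 0.14], [0.0, 0, 0, 0, 0, 0, 0.14], [0.0, 0, 0, 0, 0, 0, 0.14], [0.0, 0, 0, 0, 0, 0, 0.14], [0.0, 0, 0, 0, 0, 0, 0.14]]])

```text
time: 41.15
position: [476.8, 289.3, 78.0]
eef_rot: [1.75, 2.608, 0.001]
ft_force: [0.8, 1.1, -4.0]
gripper_width: 0.132
gripper_force: 43.0
```

Emit:
play_rows(rows=[[[0.0, 0, 0, 0, 0, 0, 0.14], [0.0, 0, 0, 0, 0, 0, 0.14], [0.0, 0, 0, 0, 0, 0, 0.14], [0.0, 0, 0, 0, 0, 0, 0.14], [0.0, 0, 0, 0, 0, 0, 0.14]]])

```text
time: 41.65
position: [476.7, 289.4, 77.9]
eef_rot: [2.539, 1.85, 0.001]
ft_force: [0.5, 2.2, -4.7]
gripper_width: 0.132
gripper_force: 42.9
```

Emit:
play_rows(rows=[[[0.0, 0, 0, 0, 0, 0, 0.14], [0.0, 0, 0, 0, 0, 0, 0.14], [0.0, 0, 0, 0, 0, 0, 0.14], [0.0, 0, 0, 0, 0, 0, 0.14], [0.0, 0, 0, 0, 0, 0, 0.1]]])

```text
time: 42.15
position: [476.8, 289.4, 78.0]
eef_rot: [3.0, 0.931, 0.002]
ft_force: [-1.7, 4.2, -1.9]
gripper_width: 0.135
gripper_force: 96.3
```

```bash
python3 st.py
```

```text
[476.8 289.4  78. ] yaw 0.601 F [-1.7  4.2 -1.9] M [0.37 0.59 2.52] w 0.135 f 96.3 q6 1.46
```

Emit:
play_rows(rows=[[[0.0, 0, 0, 0, 0, 0, 0.06], [0.0, 0, 0, 0, 0, 0, 0.05], [0.0, 0, 0, 0, 0, 0, 0]]])

```text
time: 42.45
position: [475.3, 288.3, 77.6]
eef_rot: [3.043, 0.772, -0.003]
ft_force: [-16.1, -18.3, 1.6]
gripper_width: 0.137
gripper_force: 153.5
```

```bash
python3 st.py
```

```text
[475.3 288.3  77.6] yaw 0.497 F [-16.1 -18.3   1.6] M [-3.54  2.89  2.19] w 0.137 f 153.5 q6 1.57
```

Emit:
play_rows(rows=[[[0.0, 0, 0, 0, 0, 0, 0.05], [0.0, 0, 0, 0, 0, 0, 0]]])

```text
time: 42.65
position: [474.8, 287.9, 77.4]
eef_rot: [3.061, 0.696, -0.005]
ft_force: [-7.4, -5.2, -0.0]
gripper_width: 0.137
gripper_force: 180.4
```

```bash
python3 st.py
```

```text
[474.8 287.9  77.4] yaw 0.447 F [-7.4 -5.2 -0. ] M [-1.68  1.53  2.86] w 0.137 f 180.4 q6 1.62
```

Emit:
play_rows(rows=[[[0.0, 0, 0, 0, 0, 0, -0.12], [0.0, 0, 0, 0, 0, 0, -0.1], [0.027, 0, 0, 0, 0, 0, 0], [0.027, 0, 0, 0, 0, 0, 0], [0.027, 0, 0, -0.04, 0, 0, 0]]], newtons=40)

```text
time: 43.15
position: [474.5, 287.9, 114.5]
eef_rot: [2.97, 1.02, -0.01]
ft_force: [0.1, 0.6, -0.4]
gripper_width: 0.317
gripper_force: 0.0
```

Emit:
play_rows(rows=[[[0.027, 0, 0, -0.045, 0, 0, 0], [0.027, 0, 0, -0.02, 0, 0, 0]]])

```text
time: 43.35
position: [478.1, 289.9, 186.2]
eef_rot: [-2.97, -1.021, -0.007]
ft_force: [0.8, 0.3, 0.5]
gripper_width: 0.312
gripper_force: 0.0
```

```bash
python3 - <<'E'
from h import *
A=cur(); print(A[:3,3]); B=H(down(np.pi-.48),[476.8,97.4,190]); plan(A,B,14)
S=expm(np.real(logm(np.linalg.solve(A,B)))/14)
for i in range(15): print(A[:3,3].round(0),end=' '); A=A@S
E
python3 wang.py 476.8 289.4
```

```text
[478.09285323 289.88179835 186.23722104]
14 x [-0.01632, -0.00043, -0.00031] [0.0004, -0.0002, -0.1428]
[478. 290. 186.] [465. 280. 186.] [453. 269. 187.] [443. 256. 187.] [436. 241. 187.] [430. 226. 187.] [426. 210. 188.] [425. 194. 188.] [426. 178. 188.] [429. 162. 189.] [435. 146. 189.] [443. 132. 189.] [452. 119. 189.] [464. 107. 190.] [477.  97. 190.] 94 yaw 0.843 mean -1.2 -3.7 [19.5 48.3]
102 yaw 0.849 mean -0.3 -3.5 [19.  50.2]
```

Emit:
play_rows(rows=[[[0.027, -0.0163, -0.0004, -0.0003, 0, 0, -0.143], [0.027, -0.0163, -0.0004, -0.0003, 0, 0, -0.143], [0.027, -0.0163, -0.0004, -0.0003, 0, 0, -0.143], [0.027, -0.0163, -0.0004, -0.0003, 0, 0, -0.143], [0.027, -0.0163, -0.0004, -0.0003, 0, 0, -0.143]]])

```text
time: 43.9
position: [428.2, 224.9, 184.0]
eef_rot: [2.419, 2.004, 0.001]
ft_force: [-0.7, -0.6, -0.1]
gripper_width: 0.317
gripper_force: 0.0
```

Emit:
play_rows(rows=[[[0.027, -0.0163, -0.0004, -0.0003, 0, 0, -0.143], [0.027, -0.0163, -0.0004, -0.0003, 0, 0, -0.143], [0.027, -0.0163, -0.0004, -0.0003, 0, 0, -0.143], [0.027, -0.0163, -0.0004, -0.0003, 0, 0, -0.143], [0.027, -0.0163, -0.0004, -0.0003, 0, 0, -0.143]]])

```text
time: 44.4
position: [434.3, 144.9, 185.6]
eef_rot: [1.565, 2.723, 0.001]
ft_force: [-0.3, 0.5, -0.2]
gripper_width: 0.315
gripper_force: 0.0
```

Emit:
play_rows(rows=[[[0.027, -0.0163, -0.0004, -0.0003, 0, 0, -0.143], [0.027, -0.0163, -0.0004, -0.0003, 0, 0, -0.143], [0.027, -0.0163, -0.0004, -0.0003, 0, 0, -0.143], [0.027, -0.0163, -0.0004, -0.0003, 0, 0, -0.143], [0.027, 0, 0, 0, 0, 0, 0]]])

```text
time: 44.9
position: [478.1, 96.1, 186.8]
eef_rot: [0.737, 3.052, 0.001]
ft_force: [0.9, 0.3, -0.2]
gripper_width: 0.315
gripper_force: 0.0
```

Emit:
play_rows(rows=[[[0.027, 0, 0, 0, 0, 0, 0], [0.027, 0, 0, 0, 0, 0, 0]]])

```text
time: 45.1
position: [475.8, 97.3, 186.4]
eef_rot: [-0.744, -3.052, 0.0]
ft_force: [-0.3, 0.7, 0.3]
gripper_width: 0.319
gripper_force: 0.0
```

```bash
python3 wang.py 476.8 97.4; python3 wang.py 476.8 193.4; python3 asc.py 97.4;python3 - <<'E'
from h import *
A=cur(); print(A[:3].round(3))
plan(A,H(down(2.66),[476.8,97.4,77.5]),4)
E
```

```text
94 yaw -0.509 mean -0.7 -0.9 [15.5 49.9]
102 yaw -0.494 mean -1.7 -0.6 [14.7 48.3]
94 yaw 0.733 mean 0.9 -0.7 [15.6 48.9]
102 yaw 0.736 mean -0.5 -1.7 [15.  46.4]
-----------..-..---..----------.----..--..............
---------..  ...........................              
---------..............................               
---------..............................               
.......................................               
.......................................   ...--.      
.......................................-+#######+     
...................................-+#####++++++#+    
.--------.............-++++#+++++#####+++++++++++#.   
.+++---+-..........-+##++++++++++++#+++++++++++++.    
-+-+---+-........+##++++++++++++++++++++++++++-.      
++-+++++-.....-####++++++++++++++++++++++#+.          
---------....-#####++++++++++++++++++#+..             
............+######++++++++++++++++++.                
........-+####+++++++++++++++++++++#.                 
....-+####++++++++++++-+++++++++++-.                  
 .#####+++++++++++++++++++++++++-.                    
-###++++++++++++++++######+-..                        
+####+++++++++++..  ...                               
+#####++++++-.                                        
+++####++-.                                           
+++-.-++-.                                            
+++-.----.                                            
+++..----.                                            
++-...-+-.                                            
++-..----.                                            
++-------.                                            
[[-8.89000e-01  4.59000e-01 -0.00000e+00  4.75917e+02]
 [ 4.59000e-01  8.89000e-01  0.00000e+00  9.73550e+01]
 [ 0.00000e+00 -0.00000e+00 -1.00000e+00  1.86425e+02]]
4 x [-0.00019, 0.00011, 0.02723] [-0.0, -0.0001, 0.0013]
```

Emit:
play_rows(rows=[[[0.027, -0.0002, 0.0001, 0.0272, 0, 0, 0.005], [0.027, -0.0002, 0.0001, 0.0272, 0, 0, 0.005], [0.027, -0.0002, 0.0001, 0.0272, 0, 0, 0.005], [0.027, -0.0002, 0.0001, 0.0272, 0, 0, 0.005], [0.027, 0, 0, 0, 0, 0, 0]]])

```text
time: 45.7
position: [475.2, 97.0, 75.2]
eef_rot: [-0.769, -3.041, 0.003]
ft_force: [0.4, 0.4, 1.0]
gripper_width: 0.312
gripper_force: 0.0
```

Emit:
play_rows(rows=[[[0.0, 0, 0, 0, 0, 0, 0], [0.0, 0, 0, 0, 0, 0, 0], [0.0, 0, 0, 0, 0, 0, 0], [0.0, 0, 0, 0, 0, 0, 0]]], newtons=40)

```text
time: 46.1
position: [477.3, 97.2, 78.3]
eef_rot: [0.769, 3.046, 0.001]
ft_force: [-3.6, 4.9, -3.0]
gripper_width: 0.137
gripper_force: 41.3
```

```bash
python3 st.py
```

```text
[477.3  97.2  78.3] yaw 2.647 F [-3.6  4.9 -3. ] M [ 0.74  0.75 -0.01] w 0.137 f 41.3 q6 -0.94
```

Emit:
play_rows(rows=[[[0.0, 0, 0, 0, 0, 0, 0.14], [0.0, 0, 0, 0, 0, 0, 0.14], [0.0, 0, 0, 0, 0, 0, 0.14], [0.0, 0, 0, 0, 0, 0, 0.14], [0.0, 0, 0, 0, 0, 0, 0.14]]])

```text
time: 46.6
position: [476.9, 97.0, 78.3]
eef_rot: [-1.774, -2.593, 0.0]
ft_force: [-4.5, 2.2, -2.1]
gripper_width: 0.135
gripper_force: 42.1
```

Emit:
play_rows(rows=[[[0.0, 0, 0, 0, 0, 0, 0.14], [0.0, 0, 0, 0, 0, 0, 0.14], [0.0, 0, 0, 0, 0, 0, 0.14], [0.0, 0, 0, 0, 0, 0, 0.14], [0.0, 0, 0, 0, 0, 0, 0.14]]])

```text
time: 47.1
position: [476.4, 96.9, 78.2]
eef_rot: [-2.555, -1.827, 0.002]
ft_force: [-5.5, 3.8, -2.0]
gripper_width: 0.133
gripper_force: 42.2
```

Emit:
play_rows(rows=[[[0.0, 0, 0, 0, 0, 0, 0.14], [0.0, 0, 0, 0, 0, 0, 0.14], [0.0, 0, 0, 0, 0, 0, 0.14], [0.0, 0, 0, 0, 0, 0, 0.08], [0.0, 0, 0, 0, 0, 0, 0.06]]])

```text
time: 47.6
position: [476.3, 97.1, 78.2]
eef_rot: [-2.959, -1.054, 0.002]
ft_force: [-7.2, 5.1, -0.1]
gripper_width: 0.132
gripper_force: 55.1
```

Emit:
play_rows(rows=[[[0.0, 0, 0, 0, 0, 0, 0.06], [0.0, 0, 0, 0, 0, 0, 0.03], [0.0, 0, 0, 0, 0, 0, 0]]])

```text
time: 47.9
position: [476.3, 97.1, 78.3]
eef_rot: [3.002, 0.927, -0.002]
ft_force: [-7.2, 5.7, 0.1]
gripper_width: 0.135
gripper_force: 94.7
```

```bash
python3 st.py
```

```text
[476.3  97.1  78.3] yaw 0.599 F [-7.2  5.7  0.1] M [0.74 1.52 2.41] w 0.135 f 94.7 q6 1.11
```

Emit:
play_rows(rows=[[[0.0, 0, 0, 0, 0, 0, -0.08], [0.027, 0, 0, 0, 0, 0, 0], [0.027, 0, 0, 0, 0, 0, 0], [0.027, 0, 0, -0.04, 0, 0, 0], [0.027, 0, 0, -0.045, 0, 0, 0]]], newtons=40)

```text
time: 48.4
position: [476.8, 96.8, 163.1]
eef_rot: [-2.964, -1.041, 0.003]
ft_force: [1.3, -0.1, -0.1]
gripper_width: 0.316
gripper_force: 0.0
```

Run:
```python
from h import *
A=cur(); print(A[:3,3]); plan(A,H(down(0.),[520,192,260]),6)
```

```text
[476.79430032  96.75670944 163.11879692]
6 x [0.01296, -0.01212, -0.01616] [-0.0001, 0.0003, 0.1126]
```

Emit:
play_rows(rows=[[[0.027, 0.013, -0.0121, -0.0162, 0, 0, 0.1126], [0.027, 0.013, -0.0121, -0.0162, 0, 0, 0.1126], [0.027, 0.013, -0.0121, -0.0162, 0, 0, 0.1126], [0.027, 0.013, -0.0121, -0.0162, 0, 0, 0.1126], [0.027, 0.013, -0.0121, -0.0162, 0, 0, 0.1126]]])

```text
time: 48.9
position: [509.6, 179.5, 245.2]
eef_rot: [-3.137, -0.17, -0.003]
ft_force: [-0.0, 0.4, 0.2]
gripper_width: 0.319
gripper_force: 0.0
```

Emit:
play_rows(rows=[[[0.027, 0.013, -0.0121, -0.0162, 0, 0, 0.1126], [0.027, 0, 0, 0, 0, 0, 0], [0.027, 0, 0, 0, 0, 0, 0]]])

```text
time: 49.2
position: [520.6, 192.2, 260.0]
eef_rot: [-3.141, -0.005, -0.002]
ft_force: [-0.5, -0.0, -0.5]
gripper_width: 0.319
gripper_force: 0.0
```

```bash
for y in 289.4 193.4 97.4; do python3 wang.py 476.8 $y; done
python3 - <<'E'
from h import *
snap('wrist','w10.png',1.5)
E
```

```text
94 yaw 0.725 mean -1.3 -0.9 [22.4 46.4]
102 yaw 0.717 mean 1.7 -3.6 [21.8 45.9]
94 yaw 0.697 mean -1.0 -1.1 [18.1 46.8]
102 yaw 0.695 mean 1.5 -1.6 [17.5 47.3]
94 yaw 0.733 mean -0.7 -1.7 [16.5 47.7]
102 yaw 0.728 mean 0.7 -0.9 [15.9 48.4]
```

View pics/w10.png

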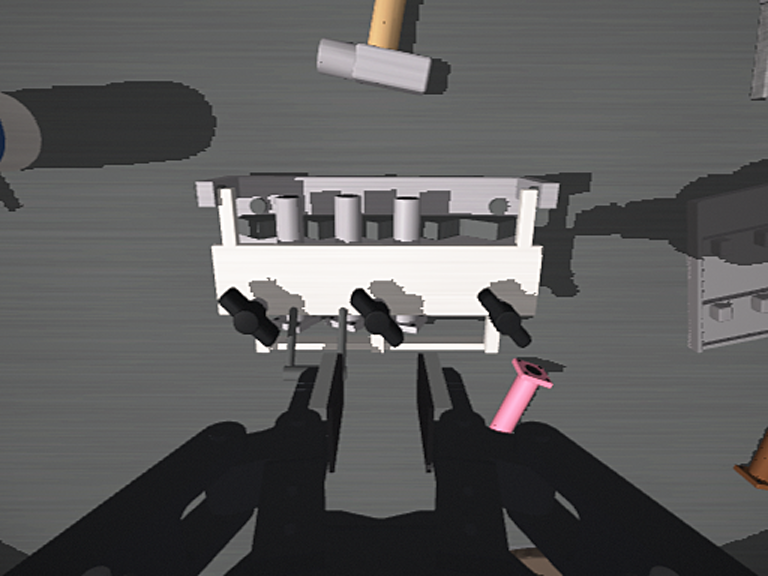

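The picture shows the frame lying flat, with its bar edge at row 315. The three pipes show under it at columns 288, 347 and 406. The three wings, at (249,317), (376,317) and (504,317), all point the same way, which is home.

```bash
python3 -c "
from plant import *
print(finish_job())"
```

```text
the job is handed in; nothing more can be done
None
```

The job is handed in: all three stub pipes are in their V notches, the frame is flat over them, and the knobs are at their end stops, turned middle, then left, then right.

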